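Fit the lens carriage's return spring on its leaning rod

ROBOT

A 7-joint arm with a two-finger parallel gripper is mounted at the origin on the work surface. World frame = base frame: x ahead of the robot, y to its left, z up, the work surface at z = 0. Lengths are in m, angles in degrees, forces in N, time in s.
With the tool pointing down it reaches from about 0.425 to 0.875 m from the base axis. Payload 4.7 kg.
Tool frame: the origin (TCP) lies between the finger pads; the fingertips stand 11 mm ahead of it and the grasp point (between the pads) lies 8 mm behind it; z points along the fingers, x is the direction in which the jaws open and shut, and the axes are right-handed (so a half turn about z gives the same grasp; the last joint's range is limited). The gripper opens to 87 mm and grips with 3 to 60 N. Pads are 19 mm wide; open, the fingers measure 117 mm over their backs; the gripper's body (75 mm by 190 mm) begins 51 mm behind the grasp point.
Start: joints at [69.677, 18.392, -4.016, 83.108, 1.295, 78.541, -3.26], TCP at [0.234, -0.606, 0.209] pointing down, gripper open.
Joint ranges: [-163.93, 163.93], [-17.29, 119.83], [-79.2, 71.16], [3.27, 140.29], [-89.18, 269.18], [5.43, 117.66], [-154.24, 154.24]. Speed limits (degrees/s): [147.25, 147.25, 180, 180, 180, 180, 180].

INTERFACE

Orientations are given as a 3x3 rotation matrix whose columns are the frame's x, y, z axes.
In Python, from cell import arm gives the robot as it stands.
- The arm moves only by the tool move_arm, never from a script. Its argument "series" is text: rows parted by semicolons, each of 6 numbers parted by spaces: the shift along the tool's x, y, z in mm, then the turn, a rotation vector about the tool's x, y, z in degrees. In form: dx dy dz rx ry rz; .... A call has 1 to 10 rows; each row shifts and turns the commanded pose from where the row before left it, along the tool's axes as they then stand; what a row does not reach is not made up. A row lasts 1/8 s, in which the tool goes at most 62.5 mm and 10.7 degrees, less where a joint would pass 70% of its speed; a pose out of reach is approached as far as the arm can. A call is refused whole if a number of a shift passes 62.5 or a number of a turn 10.7, either way. A call with a gripper value outside its range is refused whole. "gripper" is the finger opening in mm, from 0 to 87, set as the call begins (left out, the last holds). The fingers move at their own pace and stop on an object; "force" is the grip in N (left out, the last holds). Time passes only in rows, so rows that do not move let the fingers close. It gives the time, the measured TCP pose, the force and the opening at its end, in the units of the state.
- arm.state(): the state, without advancing time (a new reading comes with each control period).
- arm.snapshot(name): name is "scene" or "top" or "wrist"; returns the picture (384x512x3 uint8, red, green, blue); there is no depth.
- arm.camera_params(name): a dict with "intrinsics" (3x3 intrinsics, pixels), "k1" (the pictures are not rectified: a ray, as slopes to the right and down, at radius r is drawn at 1 + k1 r^2 times it, then the intrinsics apply), "xyz" and "rotation" of the camera in the world; the wrist camera has in their place "hand_eye" (4x4, takes a point from camera to tool coordinates, whose origin is the TCP and whose axes are the tool frame's). Camera axes: x right, y down, z forward; pixel columns grow to the right and rows downward; lengths in m; the calibration is good to about 2 mm. A picture is of the moment at which its call begins: read the wrist's pose just before it. camera_params takes no time and is no camera call.
- arm.hand_in(): hands the job in, once; it reports no verdict.
The state is a dict: "t": time; "qpos": joint angles; "qvel": joint speeds; "joint_efforts": joint torques, N m; "tcp_pos": TCP position; "orientation": TCP orientation; "contact_force": force on the tool from outside, world axes, zero at the start; "ft_torque": the same for the moment, N m; "width": finger opening in m.
Only numpy, scipy, OpenCV 4.12 (cv2) and the standard library are available. Lean on these libraries where they do the work, as an engineer would, in place of code of your own. Each camera call takes 0.05 s, during which the arm holds its last target.

TASK

First push the projector's lens carriage along its bed until it is fully against the end stop. Then thread the wide coil spring over the leaning rod on the carriage, twisting it slightly if the coils snag, until it sits fully home on the collar at the foot of the rod, and let go of it. Leave everything else on the worktop where it is.

Things in the scene. Friction and masses are not known exactly. Their poses are not given: they have to be found in the camera images.
- fixture: Grey bed fixed to the worktop, 200 x 110 x 12 mm, with two low guide strips (top 24 mm above the worktop) and a dark steel end stop 54 mm high at its far end. Origin at the centre of its underside; its x axis is the sliding direction, towards the end stop; z up.
- carriage (a joint): Travel of the aluminium carriage along the bed's +x, in m: 0 = farthest from the end stop, 0.035 = against it. Starts short of the stop. About 4 N of friction holds it wherever it is left.
- carriage_front (a point): Centre of the carriage's front face (the upright face looking along the bed's -x), 34 mm above the worktop; the carriage is a block 110 mm long along x and 70 mm wide whose top is 52 mm above the worktop. Push here along the bed's +x. The rod leans over the carriage towards this side, so bring the gripper in tilted like the rod to keep clear of it.
- rod (a point): Steel spring rod fixed on the carriage, leaning 30 degrees from vertical towards the bed's -x. Origin on the rod's axis at the top face of its collar (74 mm above the worktop), where the spring must sit; z runs along the rod to its free end, y is the bed's y. Rod 25 mm in diameter up to z = 56 mm, then a sloping shoulder to a 16 mm pilot that ends at z = 85 mm. The collar is 52 mm in diameter.
- spring_mid (a point): Centre (half-way up, on the axis) of the wide, stout steel coil spring: 46 mm outside, about 35 mm clear inside, 80 mm long, wire 5 mm, flat at both ends and alike either way up; its z is its axis. It starts standing upright on the worktop and does not compress noticeably under a gripper. When home its centre lies 40 mm up the rod from the collar. It may stand in either of the two springs' places.
- bulb: Bystander: frosted halogen bulb lying on its square ceramic foot, 80 mm long; origin under its middle on the worktop.
- mount: Bystander: flat square grey plastic slide mount, 70 x 70 x 5 mm; origin at the centre of its underside.
- remote: Bystander: cream remote control housing, 150 x 50 x 22 mm, long along its x; origin at the centre of its underside.
- heatsink: Bystander: finned aluminium heat sink, 70 x 60 x 32 mm; origin at the centre of its underside.
- brush_grip (a point): Bystander: wooden-handled lens brush, 160 mm long, lying; this point is on its handle.
- thin_spring_mid (a point): Bystander: the thin steel coil spring, 24 mm outside and 80 mm tall, standing upright; far too narrow for the rod. Point at its centre, half-way up. It may stand in either of the two springs' places.
Things that resemble listed ones, but are neither listed nor needed, are in the scene too. Of the things that look like the fixture, the larger one is meant.

How it is judged:
By the outcome, as a careful person would: the job done as asked, in the order asked, and still so for the second after the job is handed in, with the robot touching nothing.
It also fails if it takes over 56 s, if anything falls off the work surface, if the arm or the gripper's body presses on something with over 40 N, if the wrist force passes 120 N, or if a joint passes its speed limit or range.

## Working session

There is one attempt and no reset: what is moved stays moved. The work goes in short steps, Python scripts to look and compute and a tool call to move; the robot and the scene stay as the last step left them, time stands still between calls to the robot, and variables do not carry over. Pictures are saved under pics/ and viewed, and the job is handed in when it is done.

Besides the shell and the picture viewer there is one more tool, called after "Request:" by a JSON object that holds its "name" and its "arguments", one argument or row to a line. move_arm: Moves the arm, as the interface text tells. Its arguments: {"type":"object","properties":{"series":{"type":"string"},"gripper":{"type":"number"},"force":{"type":"number"}},"required":["series"]}

```bash
ls; mkdir -p pics
python3 - <<'E'
from cell import arm
import cv2
s=arm.state();print({k:s[k] for k in('t','tcp_pos','orientation','width')})
for n in('scene','top'):
    p=arm.camera_params(n);print(n,p)
    cv2.imwrite(f'pics/{n}0.png',arm.snapshot(n)[:,:,::-1])
print(arm.camera_params('wrist'))
E
```

```text
pics
{'t': 0.0, 'tcp_pos': array([ 0.23405206, -0.60576121,  0.20753118]), 'orientation': array([[ 3.60510192e-01, -9.32754930e-01, -8.01036460e-04],
       [-9.32753227e-01, -3.60511067e-01,  1.78538644e-03],
       [-1.95411051e-03,  1.03519335e-04, -9.99998085e-01]]), 'width': 0.08696945139219696}
scene {'intrinsics': array([[481.07500125,   0.        , 254.32225961],
       [  0.        , 481.07500125, 191.65474734],
       [  0.        ,   0.        ,   1.        ]]), 'k1': 0.052945242092723555, 'xyz': array([ 1.12381497, -0.05364732,  1.03628711]), 'rotation': array([[ 0.0310782 ,  0.83830094, -0.5443213 ],
       [ 0.99947554, -0.02110686,  0.02455902],
       [ 0.00909894, -0.54479907, -0.83851725]])}
top {'intrinsics': array([[418.5658031 ,   0.        , 255.29543348],
       [  0.        , 418.5658031 , 193.68943784],
       [  0.        ,   0.        ,   1.        ]]), 'k1': 0.03755323766389258, 'xyz': array([ 0.364422  , -0.03507039,  1.0669798 ]), 'rotation': array([[-0.00216501, -0.99103297,  0.13360004],
       [-0.99996955,  0.00314725,  0.0071414 ],
       [-0.00749783, -0.13358051, -0.9910096 ]])}
{'intrinsics': array([[285.34249044,   0.        , 253.69309756],
       [  0.        , 285.34249044, 194.62918672],
       [  0.        ,   0.        ,   1.        ]]), 'k1': -0.02248753512533337, 'hand_eye': array([[ 9.99999792e-01,  3.39577554e-04, -5.48785026e-04,
        -3.64878729e-04],
       [-1.60240270e-04,  9.54388839e-01,  2.98566439e-01,
        -8.30991714e-02],
       [ 6.25140765e-04, -2.98566289e-01,  9.54388695e-01,
        -1.76343985e-01],
       [ 0.00000000e+00,  0.00000000e+00,  0.00000000e+00,
         1.00000000e+00]])}
```

View pics/scene0.png

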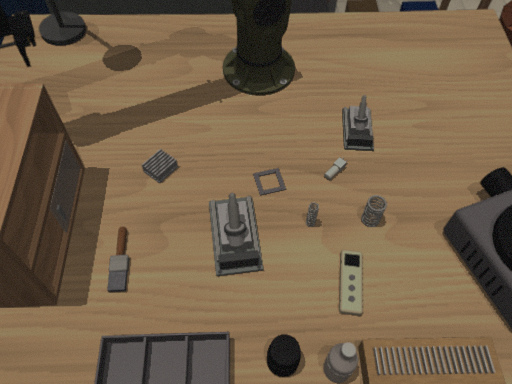

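View pics/top0.png

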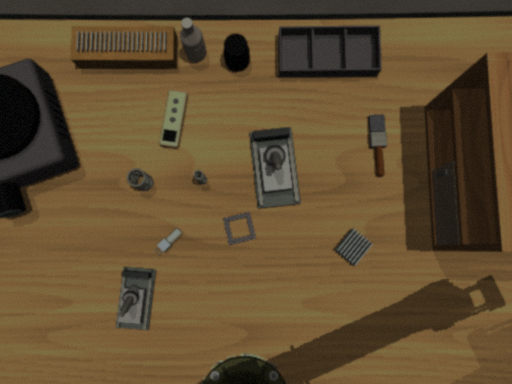

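```bash
cat > h.py <<'E'
import numpy as np, cv2
from cell import arm
def ray(n,px,T=None):
    p=arm.camera_params(n);K=p['intrinsics'];k1=p['k1']
    d=np.array([(px[0]-K[0,2])/K[0,0],(px[1]-K[1,2])/K[1,1]]);u=d.copy()
    for _ in range(20): u=d/(1+k1*(u@u))
    v=np.array([u[0],u[1],1.])
    R,c=cam(n,T); return c,R@v
def cam(n,T=None):
    p=arm.camera_params(n)
    if n=='wrist':
        s=T or arm.state(); H=p['hand_eye'];R=np.array(s['orientation']);t=np.array(s['tcp_pos'])
        return R@H[:3,:3], R@H[:3,3]+t
    return p['rotation'],p['xyz']
def at_z(n,px,z,T=None):
    c,v=ray(n,px,T); return c+v*(z-c[2])/v[2]
def proj(n,P,T=None):
    p=arm.camera_params(n);K=p['intrinsics'];R,c=cam(n,T)
    q=R.T@(np.array(P)-c);u=q[:2]/q[2];u=u*(1+p['k1']*(u@u));return np.array([K[0,0]*u[0]+K[0,2],K[1,1]*u[1]+K[1,2]])
def tri(obs):
    A=np.zeros((3,3));b=np.zeros(3)
    for o in obs:
        c,v=ray(*o);v=v/np.linalg.norm(v);M=np.eye(3)-np.outer(v,v);A+=M;b+=M@c
    return np.linalg.solve(A,b)
def crop(src,dst,x0,y0,w,h,s):
    im=cv2.imread(src)[y0:y0+h,x0:x0+w];cv2.imwrite(dst,cv2.resize(im,None,fx=s,fy=s,interpolation=cv2.INTER_CUBIC))
E
python3 - <<'E'
from h import *
crop('pics/scene0.png','pics/sc_f.png',195,180,80,100,6)
crop('pics/top0.png','pics/top_f.png',235,115,80,100,6)
crop('pics/scene0.png','pics/sc_s.png',295,185,100,50,8)
crop('pics/top0.png','pics/top_s.png',115,155,100,50,8)
E
```

```text
(no output)
```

View pics/sc_f.png

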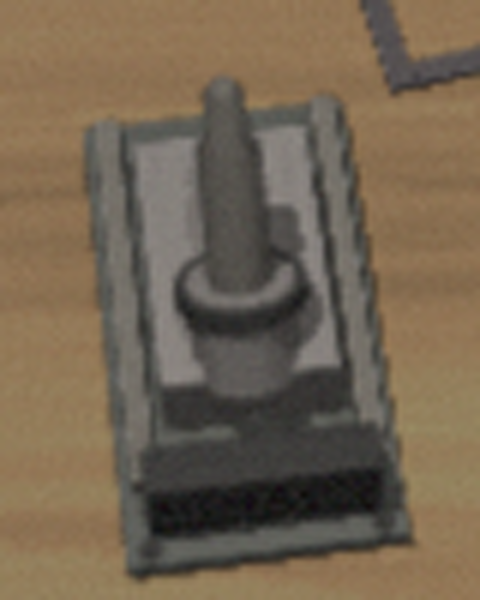

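View pics/top_f.png

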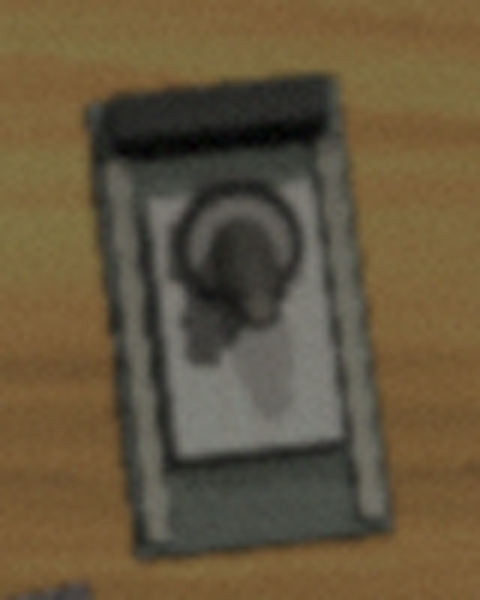

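View pics/sc_s.png

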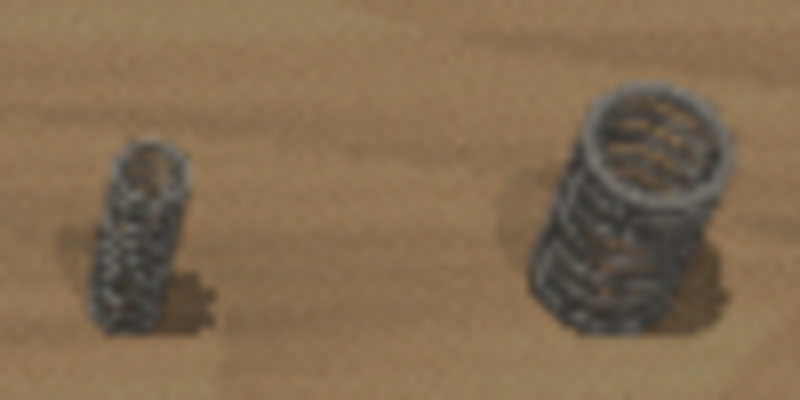

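View pics/top_s.png

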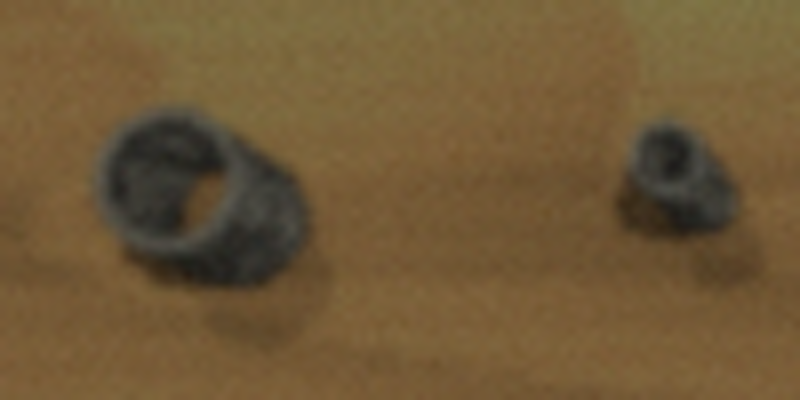

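Run:
```python
from h import *
T=lambda x,y:(235+x/6,115+y/6)
S=lambda x,y:(195+x/6,180+y/6)
np.set_printoptions(precision=4,suppress=True)
print('top -x corners z12',at_z('top',T(137,555),.012),at_z('top',T(393,530),.012))
print('top +x left z12',at_z('top',T(88,105),.012))
print('sc +x corners z0',at_z('scene',S(130,575),.0),at_z('scene',S(412,542),.0))
print('sc -x corners z24',at_z('scene',S(88,125),.012),at_z('scene',S(340,97),.012))
print('carr -x top edge top cam',at_z('top',T(178,462),.052),at_z('top',T(342,442),.052))
print('carr +x top edge top cam',at_z('top',T(150,197),.052),at_z('top',T(308,180),.052))
print('carr +x top edge scene cam',at_z('scene',S(160,390),.052),at_z('scene',S(352,370),.052))
print('carr -x top edge scene cam',at_z('scene',S(135,140),.052),at_z('scene',S(308,125),.052))
print('collar',at_z('top',T(237,240),.074), at_z('scene',S(240,290),.074))
print('tip', tri([('top',T(263,315)),('scene',S(222,90))]))
t=lambda x,y:(115+x/8,155+y/8)
s=lambda x,y:(295+x/8,185+y/8)
print('spring top', at_z('top',t(169,181),.08),at_z('scene',s(657,145),.08), tri([('top',t(169,181)),('scene',s(657,145))]))
print('thin top', at_z('top',t(667,157),.08),at_z('scene',s(152,168),.08))
```

```text
top -x corners z12 [ 0.4713 -0.0338  0.012 ] [ 0.4816 -0.1419  0.012 ]
top +x left z12 [ 0.6668 -0.0132  0.012 ]
sc +x corners z0 [ 0.6798 -0.1171  0.    ] [ 0.6692 -0.0084  0.    ]
sc -x corners z24 [ 0.4835 -0.1363  0.012 ] [ 0.4723 -0.0308  0.012 ]
carr -x top edge top cam [ 0.5054 -0.0507  0.052 ] [ 0.5134 -0.1177  0.052 ]
carr +x top edge top cam [ 0.6161 -0.0397  0.052 ] [ 0.623  -0.1051  0.052 ]
carr +x top edge scene cam [ 0.6275 -0.1035  0.052 ] [ 0.621  -0.0306  0.052 ]
carr -x top edge scene cam [ 0.516  -0.1142  0.052 ] [ 0.5107 -0.0449  0.052 ]
collar [ 0.5927 -0.0746  0.074 ] [ 0.5973 -0.0724  0.074 ]
tip [ 0.5489 -0.0793  0.1392]
spring top [0.5371 0.2567 0.08  ] [0.5422 0.2598 0.08  ] [0.5384 0.2603 0.0735]
thin top [0.544  0.1083 0.08  ] [0.5463 0.1119 0.08  ]
```

The larger fixture is at scene (235,235) and top (275,167); the look-alike is the small one at scene (358,128). The wide spring is at scene (373,211) and top (140,180), with about a 46 mm ring; the thin one is at scene (312,215). The crops confirm both picks. The end stop is the dark block on the side away from the robot, and bed yaw is about 6°.

```bash
cat >> h.py <<'E'
from scipy.spatial.transform import Rotation as Ro
YAW=np.radians(5.9)
BX=np.array([np.cos(YAW),np.sin(YAW),0]);BY=np.array([-np.sin(YAW),np.cos(YAW),0]);Z=np.array([0,0,1.])
def Rt(tilt,sgn=-1):
    t=np.radians(tilt); z=np.sin(t)*BX-np.cos(t)*Z; x=sgn*BY
    return np.stack([x,np.cross(z,x),z],1)
def plan(P,R,n=None,step=60,ang=10):
    s=arm.state();p=np.array(s['tcp_pos']);R0=np.array(s['orientation'])
    rv=Ro.from_matrix(R0.T@R).as_rotvec(degrees=True);d=np.array(P)-p
    m=max(int(np.ceil(np.linalg.norm(d)*1000/step)),int(np.ceil(np.linalg.norm(rv)/ang)),1)
    n=n or m
    print('dist',np.linalg.norm(d)*1000,'rv',rv,'n',n)
    rows=[];Rc=R0.copy();pc=p.copy()
    for i in range(n):
        tgt=p+d*(i+1)/n
        sh=np.round(Rc.T@(tgt-pc)*1000,1);r=np.round(rv/n,1)
        rows.append(' '.join('%g'%v for v in [*sh,*r]))
        pc=pc+Rc@(sh/1000);Rc=Rc@Ro.from_rotvec(r,degrees=True).as_matrix()
    print('; '.join(rows));print('end',pc)
E
python3 - <<'E'
from h import *
np.set_printoptions(precision=4,suppress=True)
F=np.array([0.511,-0.082,0])
plan(F-0.055*BX+0.15*Z,Rt(30))
E
```

```text
dist 566.7582355613001 rv [29.8413  4.0821 14.8574] n 10
-40.3 -39.4 5.8 3 0.4 1.5; -41.4 -38 7.6 3 0.4 1.5; -42.4 -36.4 9.2 3 0.4 1.5; -43.4 -34.8 10.8 3 0.4 1.5; -44.4 -33.1 12.3 3 0.4 1.5; -45.3 -31.2 13.6 3 0.4 1.5; -46.2 -29.2 14.9 3 0.4 1.5; -47 -27.3 16.1 3 0.4 1.5; -47.9 -25.1 17.1 3 0.4 1.5; -48.6 -22.9 18 3 0.4 1.5
end [ 0.4563 -0.0876  0.15  ]
```

Request:
{"name": "move_arm", "arguments": {
  "series": "-40 -39 6 3 0.4 1.5; -41 -38 8 3 0.4 1.5; -42 -36 9 3 0.4 1.5; -43 -35 11 3 0.4 1.5; -44 -33 12 3 0.4 1.5; -45 -31 14 3 0.4 1.5; -46 -29 15 3 0.4 1.5; -47 -27 16 3 0.4 1.5; -48 -25 17 3 0.4 1.5; -48 -23 18 3 0.4 1.5",
  "gripper": 0,
  "force": 40
}}

```text
t: 1.35
tcp_pos: [0.477, -0.1088, 0.1367]
orientation: [[0.109, -0.869, 0.483], [-0.994, -0.088, 0.065], [-0.014, -0.487, -0.873]]
contact_force: [0.0, 0.2, 1.0]
width: 0.0018
```

Request:
{"name": "move_arm", "arguments": {
  "series": "0 0 0 0 0 0"
}}

```text
t: 1.48
tcp_pos: [0.4759, -0.1049, 0.1351]
orientation: [[0.119, -0.87, 0.478], [-0.993, -0.097, 0.071], [-0.015, -0.483, -0.875]]
contact_force: [-1.3, -0.3, 0.2]
width: 0.0008
```

Run:
```python
from h import *
np.set_printoptions(precision=4,suppress=True)
F=np.array([0.511,-0.082,0])
s=arm.state();print(s['tcp_pos'],s['qpos'],s['contact_force'])
cv2.imwrite('pics/w1.png',arm.snapshot('wrist')[:,:,::-1])
np.save('w1.npy',np.r_[s['tcp_pos'],np.array(s['orientation']).ravel()])
plan(F-0.045*BX+0.043*Z,Rt(30))
```

```text
[ 0.4759 -0.1049  0.1351] [ 30.8285 -17.2189  -9.7458 133.2358 -25.8224  40.786  -46.2073] [-1.3055 -0.3078  0.237 ]
dist 95.95035236327466 rv [1.0507 1.048  0.2751] n 2
-10.3 25.8 39.1 0.5 0.5 0.1; -10.7 26.2 38.8 0.5 0.5 0.1
end [ 0.4662 -0.0866  0.043 ]
```

View pics/w1.png

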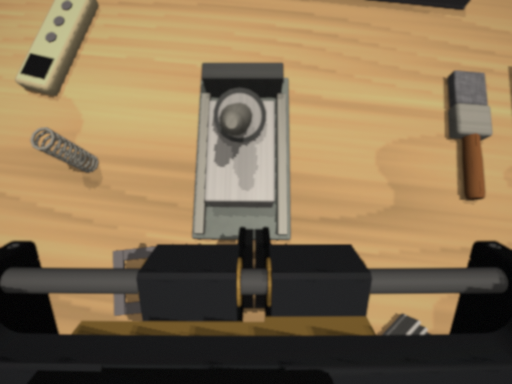

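Run:
```python
from h import *
np.set_printoptions(precision=4,suppress=True)
F=np.array([0.511,-0.082,0])
plan(F-0.030*BX+0.043*Z,Rt(22),n=4)
```

```text
dist 95.93595446511344 rv [-6.9491  1.0269  0.3477] n 4
-5.1 9.6 21.4 -1.7 0.3 0.1; -5.2 9 21.6 -1.7 0.3 0.1; -5.4 8.4 21.8 -1.7 0.3 0.1; -5.4 7.7 22.1 -1.7 0.3 0.1
end [ 0.4812 -0.0851  0.043 ]
```

Request:
{"name": "move_arm", "arguments": {
  "series": "-5 9.5 21.5 -1.7 0.3 0.1; -5 9 21.5 -1.7 0.3 0.1; -5.5 8.5 22 -1.7 0.3 0.1; -5.5 7.5 22 -1.7 0.3 0.1; 0 0 0 0 0 0"
}}

```text
t: 2.15
tcp_pos: [0.4812, -0.0884, 0.0429]
orientation: [[0.095, -0.922, 0.375], [-0.996, -0.088, 0.034], [0.001, -0.376, -0.926]]
contact_force: [-0.3, -0.0, -0.5]
width: 0.0004
```

Run:
```python
from h import *
np.set_printoptions(precision=4,suppress=True)
F=np.array([0.511,-0.082,0])
s=arm.state();print(s['tcp_pos'],s['qpos'],s['contact_force']);print(np.array(s['orientation']))
cv2.imwrite('pics/s1.png',arm.snapshot('scene')[:,:,::-1])
crop('pics/s1.png','pics/s1c.png',175,150,120,130,5)
plan(F-0.030*BX+0.043*Z,Rt(22))
```

```text
[ 0.4812 -0.0884  0.0429] [ 31.5623  -5.8989 -18.3317 133.8886 -16.5846  31.6406 -58.9666] [-0.2989 -0.0317 -0.5393]
[[ 0.0945 -0.9223  0.3747]
 [-0.9955 -0.0881  0.0344]
 [ 0.0012 -0.3763 -0.9265]]
dist 3.9781512361268776 rv [-0.2253 -0.305  -0.4337] n 1
-3.9 0.6 0.8 -0.2 -0.3 -0.4
end [ 0.4812 -0.085   0.043 ]
```

View pics/s1c.png

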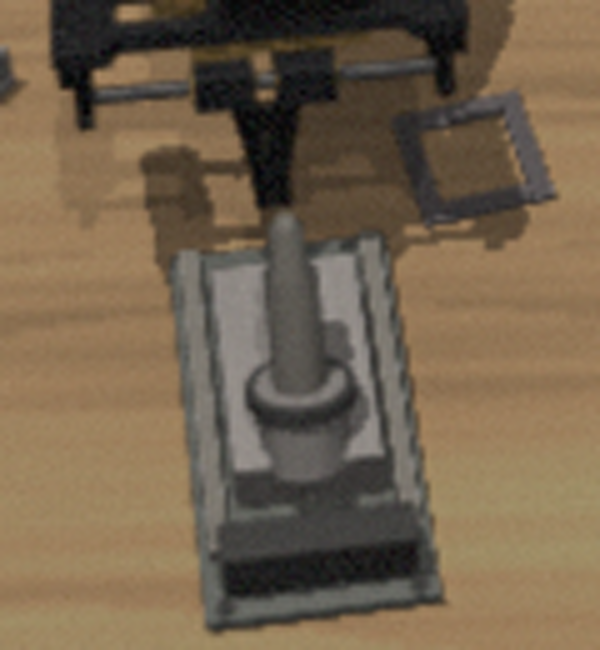

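Request:
{"name": "move_arm", "arguments": {
  "series": "-3.5 0.5 1 0 0 0; 0 -5.6 2.2 0 0 0; 0 -5.6 2.2 0 0 0; 0 -5.6 2.2 0 0 0; 0 -2.8 1.1 0 0 0; 0 0 0 0 0 0"
}}

```text
t: 2.95
tcp_pos: [0.5029, -0.0821, 0.0432]
orientation: [[0.096, -0.921, 0.377], [-0.995, -0.089, 0.034], [0.002, -0.379, -0.926]]
contact_force: [0.3, 0.4, -0.1]
width: 0.0006
```

Request:
{"name": "move_arm", "arguments": {
  "series": "0 -3.7 1.5 0 0 0; 0 -3.7 1.5 0 0 0"
}}

```text
t: 3.2
tcp_pos: [0.5109, -0.0815, 0.0433]
orientation: [[0.095, -0.921, 0.377], [-0.995, -0.089, 0.034], [0.003, -0.379, -0.925]]
contact_force: [-0.9, -0.6, -0.5]
width: 0.0007
```

Request:
{"name": "move_arm", "arguments": {
  "series": "0 -3.7 1.5 0 0 0; 0 0 0 0 0 0"
}}

```text
t: 3.45
tcp_pos: [0.515, -0.081, 0.0434]
orientation: [[0.096, -0.921, 0.378], [-0.995, -0.089, 0.034], [0.002, -0.379, -0.925]]
contact_force: [-0.2, -0.3, -0.0]
width: 0.0006
```

Run:
```python
from h import *
np.set_printoptions(precision=4,suppress=True)
s=arm.state();print(s['tcp_pos'],s['contact_force'])
cv2.imwrite('pics/t2.png',arm.snapshot('top')[:,:,::-1])
crop('pics/t2.png','pics/t2c.png',225,115,100,100,6)
cv2.imwrite('pics/s2.png',arm.snapshot('scene')[:,:,::-1])
crop('pics/s2.png','pics/s2c.png',175,150,120,130,5)
```

```text
[ 0.515  -0.081   0.0434] [-0.2226 -0.2866 -0.0172]
```

View pics/t2c.png

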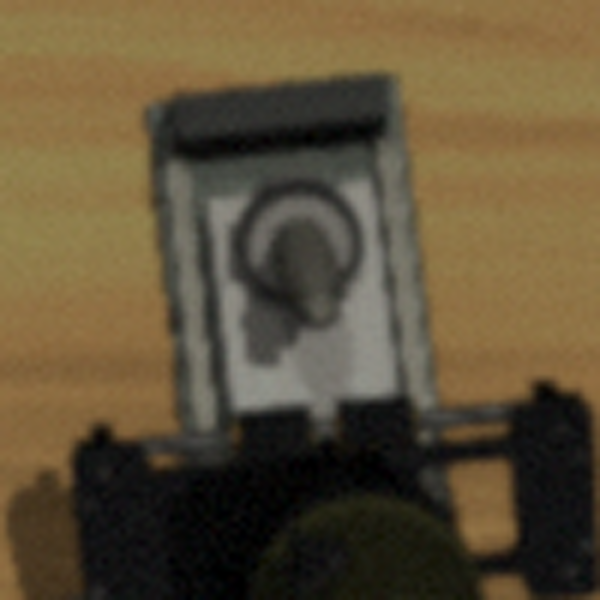

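View pics/s2c.png

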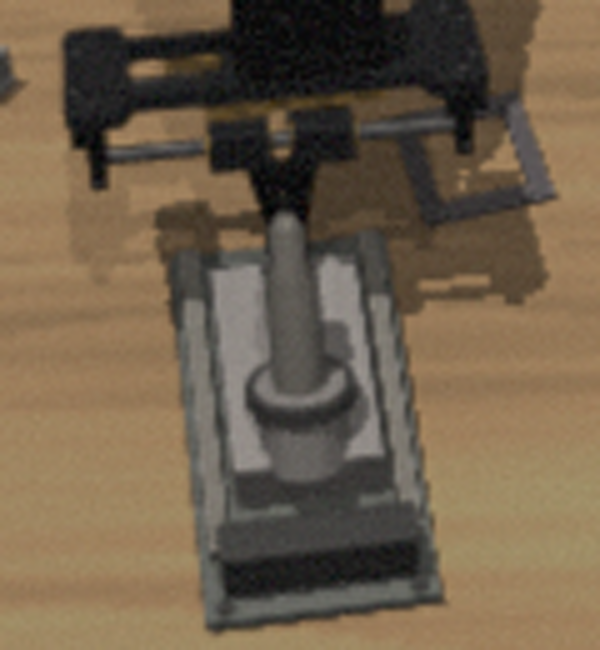

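Request:
{"name": "move_arm", "arguments": {
  "series": "0 -2.8 1.1 0 0 0; 0 -2.8 1.1 0 0 0"
}}

```text
t: 3.8
tcp_pos: [0.5208, -0.0806, 0.0434]
orientation: [[0.095, -0.921, 0.377], [-0.995, -0.089, 0.034], [0.003, -0.379, -0.925]]
contact_force: [-0.5, 0.0, 0.9]
width: -0.0
```

Run:
```python
from h import *
np.set_printoptions(precision=4,suppress=True)
s=arm.state();print(s['tcp_pos'],s['contact_force'])
cv2.imwrite('pics/t3.png',arm.snapshot('top')[:,:,::-1])
cv2.imwrite('pics/s3.png',arm.snapshot('scene')[:,:,::-1])
cv2.imwrite('pics/w3.png',arm.snapshot('wrist')[:,:,::-1])
a=cv2.imread('pics/s0.png') if 0 else cv2.imread('pics/scene0.png')[180:280,195:275]
b=cv2.imread('pics/s3.png')[180:280,195:275]
cv2.imwrite('pics/cmp.png',cv2.resize(np.hstack([a,b]),None,fx=5,fy=5,interpolation=cv2.INTER_CUBIC))
```

```text
[ 0.5208 -0.0806  0.0434] [-0.5187  0.0259  0.9392]
```

View pics/cmp.png

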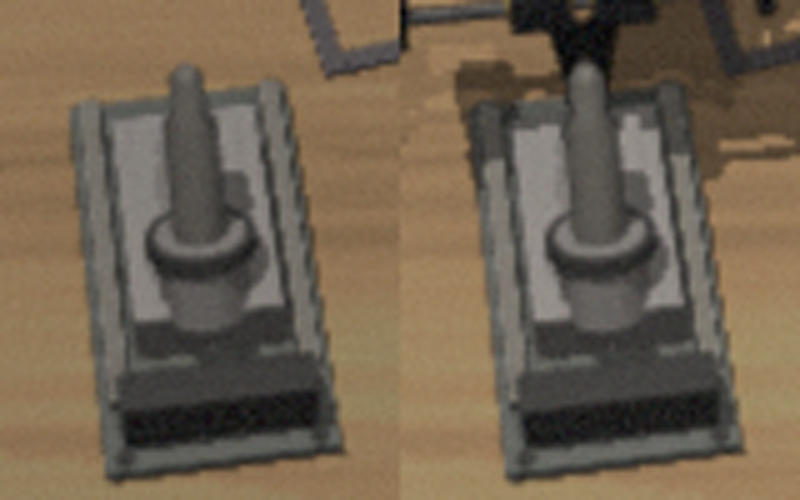

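View pics/w3.png

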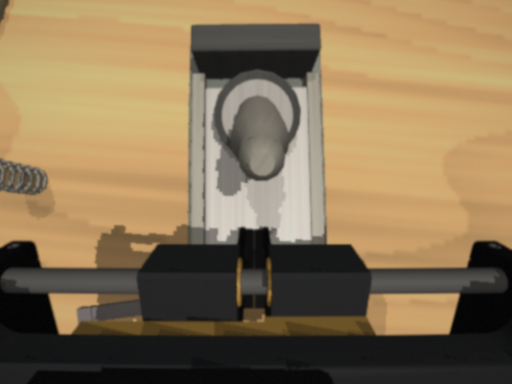

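Run:
```python
from h import *
np.set_printoptions(precision=3,suppress=True)
F=np.array([0.511,-0.082,0])
s=arm.state()
t=np.array(s['tcp_pos']);R=np.array(s['orientation'])
print('tip px',proj('wrist',t+R@[0,0,.011]),proj('wrist',t+R@[0,-.0095,.011]), 'tcp',proj('wrist',t))
for y in(-.035,.035):
  for x in (0,.11): print(x,y,proj('wrist',F+BX*x+BY*y+.052*Z), at_z('scene',(0,0),0)[0]*0)
for n,px,z in(('wrist',(205,88),.052),('wrist',(307,88),.052),('wrist',(190,26),.054),('wrist',(320,25),.054)):print(px,at_z(n,px,z))
crop('pics/w3.png','pics/w3c.png',170,10,180,260,3)
crop('pics/w1.png','pics/w1c.png',170,50,150,200,3)
```

```text
tip px [254.613 227.386] [254.625 214.957] tcp [254.653 234.024]
0 -0.035 [310.017 249.801] -0.0
0.11 -0.035 [306.01   85.578] -0.0
0 0.035 [201.349 250.608] -0.0
0.11 0.035 [202.863  86.182] -0.0
(205, 88) [ 0.616 -0.037  0.052]
(307, 88) [ 0.622 -0.106  0.052]
(190, 26) [ 0.658 -0.023  0.054]
(320, 25) [ 0.668 -0.111  0.054]
```

View pics/w3c.png

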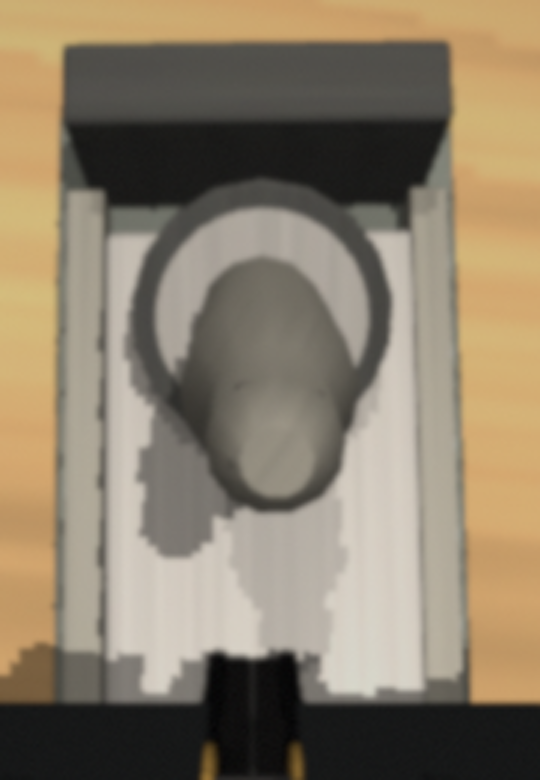

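View pics/w1c.png

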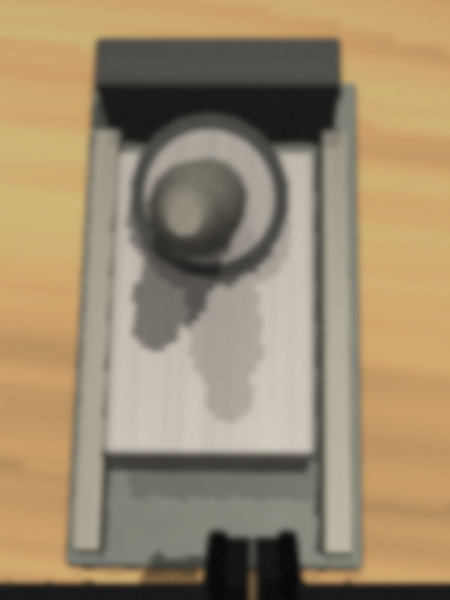

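Run:
```python
from h import *
np.set_printoptions(precision=4,suppress=True)
a=np.load('w1.npy');T={'tcp_pos':a[:3],'orientation':a[3:].reshape(3,3)}
W=lambda x,y:(170+x/3,50+y/3)
for n,q,z in(('front',(105,455),.052),('front',(310,456),.052),('back',(120,147),.052),('back',(310,152),.052),('bed',(68,566),.012),('bed',(358,568),.012),('stripend',(75,548),.024),('stripend',(352,552),.024),('stop top far',(98,40),.054),('stop',(338,40),.054),('collar',(210,192),.074)):
    print(n,at_z('wrist',W(*q),z,T))
print('tip in w1',proj('wrist',a[:3]+a[3:].reshape(3,3)@[0,0,.011],T))
```

```text
front [ 0.5068 -0.0506  0.052 ]
front [ 0.5144 -0.1178  0.052 ]
back [ 0.6179 -0.0387  0.052 ]
back [ 0.6234 -0.1063  0.052 ]
bed [ 0.4703 -0.035   0.012 ]
bed [ 0.4823 -0.141   0.012 ]
stripend [ 0.4766 -0.0393  0.024 ]
stripend [ 0.4869 -0.1372  0.024 ]
stop top far [ 0.6585 -0.0246  0.054 ]
stop [ 0.6679 -0.1117  0.054 ]
collar [ 0.593  -0.0758  0.074 ]
tip in w1 [254.6129 227.3864]
```

Run:
```python
from h import *
crop('pics/s3.png','pics/s3c.png',205,170,60,60,10)
crop('pics/t3.png','pics/t3c.png',245,145,60,60,10)
s=arm.state();t=s['tcp_pos'];R=s['orientation']
for n in('scene','top'): print(n,proj(n,t+R@[0,0,.011]),proj(n,t+R@[0,0,-.05]))
```

```text
scene [231.99564438 210.21807323] [230.34389774 189.52385149]
top [276.26517143 185.2165988 ] [278.23983352 191.18831885]
```

View pics/s3c.png

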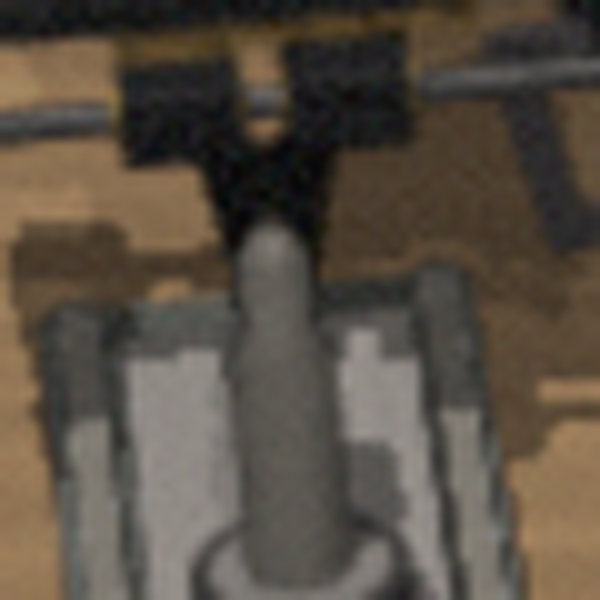

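View pics/t3c.png

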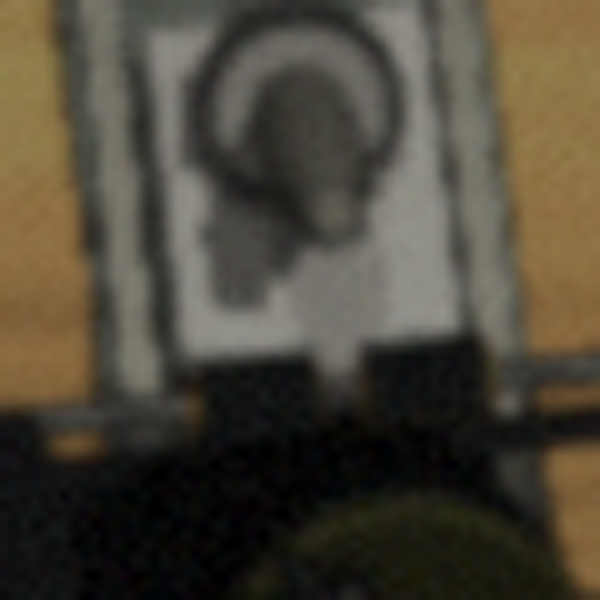

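Run:
```python
from h import *
from scipy.optimize import least_squares
np.set_printoptions(precision=4,suppress=True)
a=np.load('w1.npy');T={'tcp_pos':a[:3],'orientation':a[3:].reshape(3,3)}
W=lambda x,y:np.array((170+x/3,50+y/3))
q=[(105,455),(310,456),(120,147),(310,152),(68,566),(358,568)]
px=np.array([W(*u) for u in q])
# unknown: fixture xy,yaw, xf, dz of tcp
def model(v):
    x,y,yaw,xf,dz=v
    c,s=np.cos(yaw),np.sin(yaw)
    L=[(xf,.035,.052),(xf,-.035,.052),(xf+.11,.035,.052),(xf+.11,-.035,.052),(-.1,.055,.012),(-.1,-.055,.012)]
    T2={'tcp_pos':a[:3]+[0,0,dz],'orientation':T['orientation']}
    return np.array([proj('wrist',(x+c*l[0]-s*l[1],y+s*l[0]+c*l[1],l[2]),T2) for l in L])
for lock in(True,False):
    f=lambda v:(model(np.r_[v[:4],0 if lock else v[4]])-px).ravel()
    r=least_squares(f,[.5757,-.0745,.1,-.065,0],x_scale=[.01]*5);print(r.x,np.degrees(r.x[2]),np.sqrt(2*r.cost/12));print(r.fun.reshape(-1,2))
```

```text
[ 0.5758 -0.0773  0.1064 -0.0652  0.    ] 6.0961180127078896 0.9655570260329618
[[-1.1443 -0.5036]
 [ 1.2325 -0.0908]
 [-1.0707  1.0056]
 [ 1.059  -0.4323]
 [-1.5467 -0.3728]
 [ 1.424   0.2692]]
[ 0.5759 -0.0771  0.1065 -0.0642  0.0034] 6.100560473502356 0.840166874287069
[[-0.6734 -1.0437]
 [ 0.8207 -0.6482]
 [-0.701   1.6721]
 [ 0.6718  0.23  ]
 [-1.0314 -0.3445]
 [ 0.8854  0.2761]]
```

Request:
{"name": "move_arm", "arguments": {
  "series": "0 9.2 -3.8 0 0 0; 0 0 0 0 0 0"
}}

```text
t: 4.2
tcp_pos: [0.5094, -0.0817, 0.043]
orientation: [[0.095, -0.922, 0.376], [-0.996, -0.089, 0.033], [0.002, -0.378, -0.926]]
contact_force: [0.2, -0.3, 0.3]
width: 0.0005
```

Run:
```python
from h import *
np.set_printoptions(precision=4,suppress=True)
s=arm.state();print(s['t'],s['tcp_pos'],s['contact_force'])
cv2.imwrite('pics/w4.png',arm.snapshot('wrist')[:,:,::-1])
crop('pics/w4.png','pics/w4c.png',190,170,130,90,6)
for x in(.50,.505,.51,.515,.52): print(x,proj('wrist',(x,-.082,.052)),proj('wrist',(x,-.082,.034)))
print(proj('wrist',s['tcp_pos']+s['orientation']@[0,0,.011]))
```

```text
4.2 [ 0.5094 -0.0817  0.043 ] [ 0.2073 -0.2688  0.2874]
0.5 [253.7947 250.4543] [253.7309 247.6447]
0.505 [254.5321 242.6421] [254.4029 240.5316]
0.51 [255.2664 234.8609] [255.0723 233.4444]
0.515 [255.9976 227.1113] [255.7391 226.3836]
0.52 [256.7255 219.394 ] [256.4033 219.3496]
[254.5804 228.2502]
```

View pics/w4c.png

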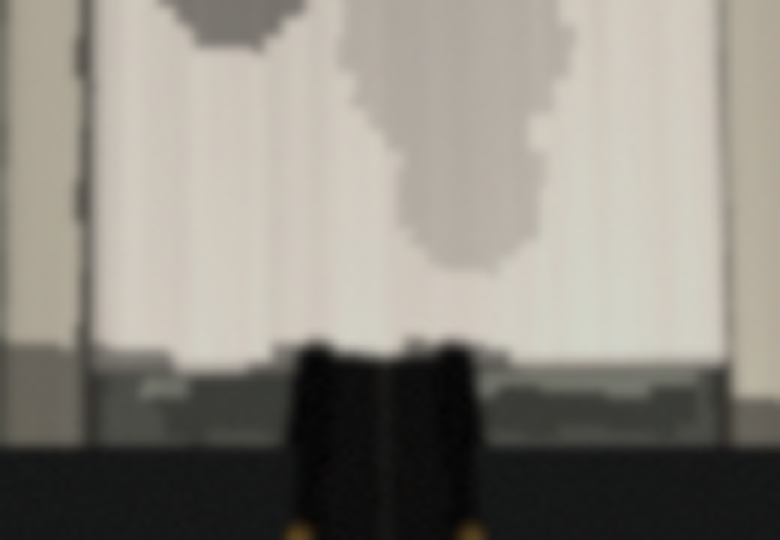

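Request:
{"name": "move_arm", "arguments": {
  "series": "0 11.1 -4.5 0 0 0; 0 3.8 9.3 0 0 0; 0 0 0 0 0 0"
}}

```text
t: 4.62
tcp_pos: [0.4978, -0.0824, 0.0322]
orientation: [[0.095, -0.922, 0.376], [-0.995, -0.089, 0.034], [0.002, -0.377, -0.926]]
contact_force: [-0.5, -0.9, -0.2]
width: 0.0003
```

Run:
```python
from h import *
np.set_printoptions(precision=4,suppress=True)
s=arm.state();print(s['t'],s['tcp_pos'],s['contact_force'])
cv2.imwrite('pics/w5.png',arm.snapshot('wrist')[:,:,::-1])
crop('pics/w5.png','pics/w5c.png',190,150,130,110,6)
print(at_z('wrist',(210,215),.052))
```

```text
4.625 [ 0.4978 -0.0824  0.0322] [-0.5083 -0.9247 -0.1622]
[ 0.5082 -0.054   0.052 ]
```

View pics/w5c.png

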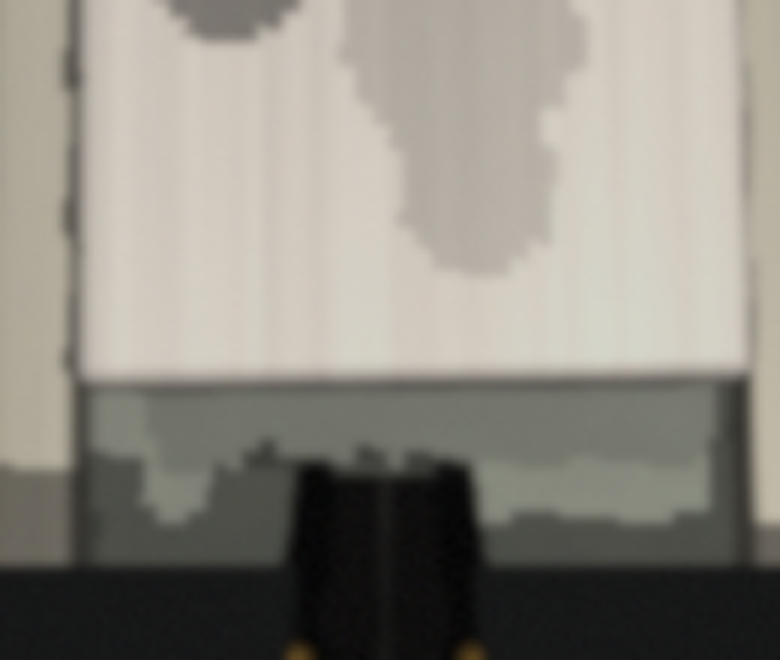

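Request:
{"name": "move_arm", "arguments": {
  "series": "0 -3.7 1.5 0 0 0; 0 -3.7 1.5 0 0 0; 0 -3.7 1.5 0 0 0; 0 0 0 0 0 0"
}}

```text
t: 5.18
tcp_pos: [0.5109, -0.0814, 0.0333]
orientation: [[0.096, -0.921, 0.377], [-0.995, -0.089, 0.034], [0.002, -0.379, -0.925]]
contact_force: [-1.2, -0.2, -0.1]
width: 0.0001
```

Request:
{"name": "move_arm", "arguments": {
  "series": "0 -3.7 1.5 0 0 0; 0 -1.9 0.7 0 0 0"
}}

```text
t: 5.42
tcp_pos: [0.5164, -0.0808, 0.0332]
orientation: [[0.096, -0.922, 0.376], [-0.995, -0.089, 0.034], [0.002, -0.378, -0.926]]
contact_force: [-3.0, -0.6, 1.7]
width: 0.0007
```

Run:
```python
from h import *
np.set_printoptions(precision=4,suppress=True)
s=arm.state();print(s['t'],s['tcp_pos'],s['contact_force'],s['joint_efforts'])
cv2.imwrite('pics/w6.png',arm.snapshot('wrist')[:,:,::-1])
crop('pics/w6.png','pics/w6c.png',190,150,130,110,6)
```

```text
5.425 [ 0.5164 -0.0808  0.0332] [-3.0372 -0.6346  1.692 ] [ -0.5297 -24.2302  -0.4162 -27.9704  -0.6972  -2.7702   0.0062]
```

View pics/w6c.png

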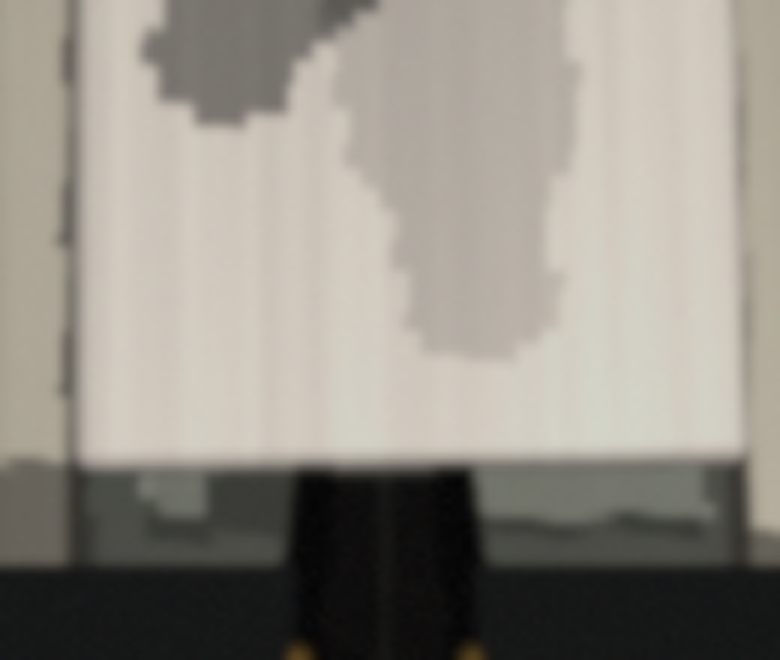

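View pics/w6.png

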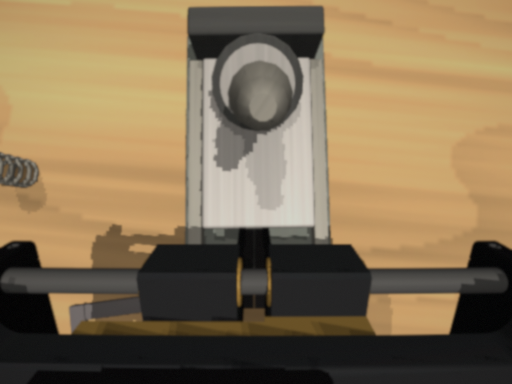

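Run:
```python
from h import *
np.set_printoptions(precision=4,suppress=True)
for p in((205,227.5),(310,227),(206,58),(312,58)): print(p,at_z('wrist',p,.052))
for p in((189,8),(323,7)): print(p,at_z('wrist',p,.054))
cv2.imwrite('pics/t6.png',arm.snapshot('top')[:,:,::-1])
a=cv2.imread('pics/top0.png')[115:215,235:315];b=cv2.imread('pics/t6.png')[115:215,235:315]
cv2.imwrite('pics/cmp6.png',cv2.resize(np.hstack([a,b]),None,fx=5,fy=5,interpolation=cv2.INTER_CUBIC))
```

```text
(205, 227.5) [ 0.5187 -0.05    0.052 ]
(310, 227) [ 0.5251 -0.114   0.052 ]
(206, 58) [ 0.6271 -0.0385  0.052 ]
(312, 58) [ 0.6338 -0.1068  0.052 ]
(189, 8) [ 0.6593 -0.0239  0.054 ]
(323, 7) [ 0.6686 -0.1111  0.054 ]
```

View pics/cmp6.png

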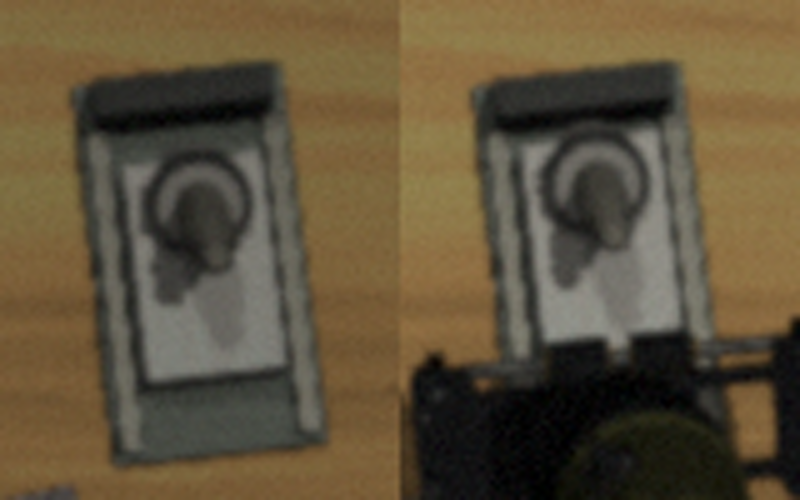

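Request:
{"name": "move_arm", "arguments": {
  "series": "0 -2.8 1.1 0 0 0; 0 -2.8 1.1 0 0 0"
}}

```text
t: 5.78
tcp_pos: [0.5224, -0.0802, 0.0333]
orientation: [[0.095, -0.921, 0.377], [-0.995, -0.089, 0.034], [0.002, -0.378, -0.926]]
contact_force: [-4.1, -0.2, 0.9]
width: 0.0001
```

Request:
{"name": "move_arm", "arguments": {
  "series": "0 -1.9 0.7 0 0 0; 0 -1.9 0.7 0 0 0"
}}

```text
t: 6.02
tcp_pos: [0.5265, -0.0798, 0.0333]
orientation: [[0.096, -0.921, 0.377], [-0.995, -0.089, 0.034], [0.002, -0.378, -0.926]]
contact_force: [-4.1, -0.1, 0.0]
width: 0.0003
```

Request:
{"name": "move_arm", "arguments": {
  "series": "0 -1.9 0.7 0 0 0; 0 -1.9 0.7 0 0 0"
}}

```text
t: 6.28
tcp_pos: [0.5304, -0.0794, 0.0335]
orientation: [[0.096, -0.921, 0.376], [-0.995, -0.089, 0.034], [0.002, -0.378, -0.926]]
contact_force: [-3.6, 1.5, -1.3]
width: 0.0003
```

Run:
```python
from h import *
np.set_printoptions(precision=4,suppress=True)
s=arm.state();np.save('w7.npy',np.r_[s['tcp_pos'],np.array(s['orientation']).ravel()])
cv2.imwrite('pics/w7.png',arm.snapshot('wrist')[:,:,::-1])
crop('pics/w7.png','pics/w7c.png',170,0,180,130,4)
```

```text
(no output)
```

View pics/w7c.png

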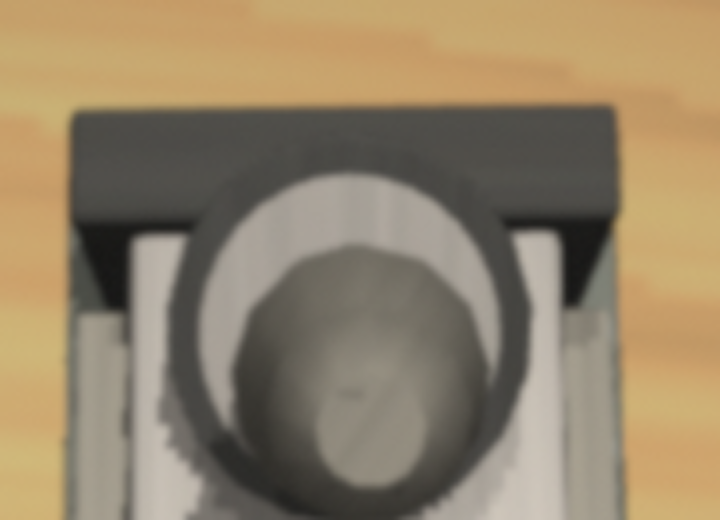

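Request:
{"name": "move_arm", "arguments": {
  "series": "0 -1.4 0.6 0 0 0; 0 -1.4 0.6 0 0 0"
}}

```text
t: 6.58
tcp_pos: [0.5317, -0.0792, 0.0328]
orientation: [[0.096, -0.923, 0.373], [-0.995, -0.089, 0.034], [0.002, -0.375, -0.927]]
contact_force: [-15.6, 0.1, 10.2]
width: 0.0006
```

Request:
{"name": "move_arm", "arguments": {
  "series": "0 -0.9 0.4 0 0 0; 0 0 0 0 0 0"
}}

```text
t: 6.82
tcp_pos: [0.5318, -0.0792, 0.0327]
orientation: [[0.096, -0.923, 0.372], [-0.995, -0.089, 0.034], [0.001, -0.373, -0.928]]
contact_force: [-17.5, 0.3, 12.0]
width: 0.0003
```

Run:
```python
from h import *
np.set_printoptions(precision=4,suppress=True)
s=arm.state();np.save('w8.npy',np.r_[s['tcp_pos'],np.array(s['orientation']).ravel()]);print(s['t'],s['contact_force'],s['tcp_pos'])
cv2.imwrite('pics/w8.png',arm.snapshot('wrist')[:,:,::-1])
crop('pics/w8.png','pics/w8c.png',170,0,180,130,4)
```

```text
6.825 [-17.5091   0.2704  11.9969] [ 0.5318 -0.0792  0.0327]
```

View pics/w8c.png

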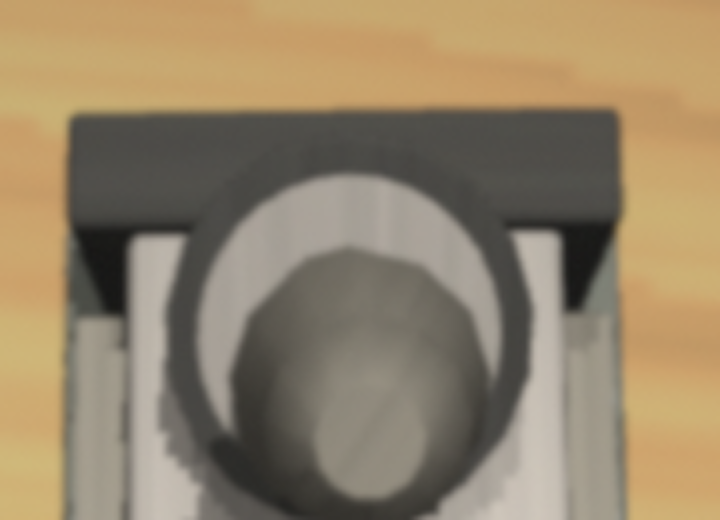

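Request:
{"name": "move_arm", "arguments": {
  "series": "0 9.2 -3.8 0 0 0; 0 18.5 -7.5 0 0 0; 0 0 -50 0 0 0; 0 -20 -50 0 0 0; 0 -20 -50 0 0 0; 0 0 0 0 0 0"
}}

```text
t: 7.62
tcp_pos: [0.4901, -0.0848, 0.1948]
orientation: [[0.095, -0.916, 0.39], [-0.995, -0.09, 0.03], [0.008, -0.391, -0.92]]
contact_force: [-0.9, 0.4, -0.4]
width: 0.0002
```

Run:
```python
from h import *
np.set_printoptions(precision=4,suppress=True)
s=arm.state();np.save('w9.npy',np.r_[s['tcp_pos'],np.array(s['orientation']).ravel()]);print(s['t'],s['contact_force'],s['tcp_pos'],s['qpos'])
for n in('wrist','top','scene'):cv2.imwrite(f'pics/{n}9.png',arm.snapshot(n)[:,:,::-1])
crop('pics/top9.png','pics/top9c.png',235,115,80,100,6)
crop('pics/scene9.png','pics/scene9c.png',195,180,80,100,6)
```

```text
7.625 [-0.9064  0.4142 -0.4056] [ 0.4901 -0.0848  0.1948] [ 32.6098 -17.0778 -17.5239 123.4661 -15.8994  51.8793 -62.0858]
```

View pics/wrist9.png

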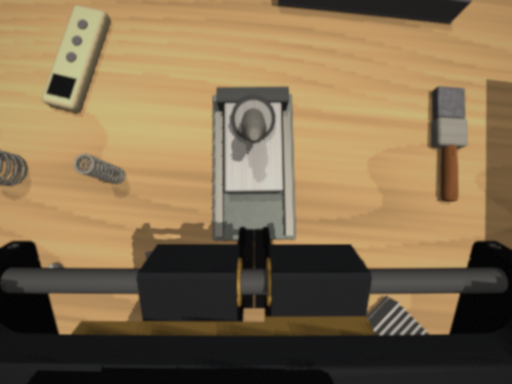

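View pics/top9c.png

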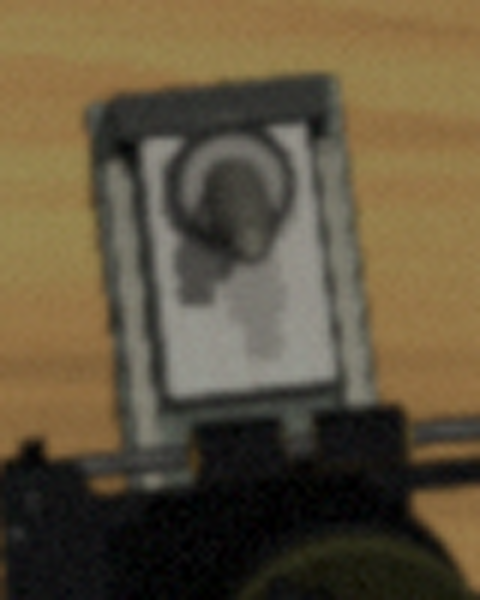

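View pics/scene9c.png

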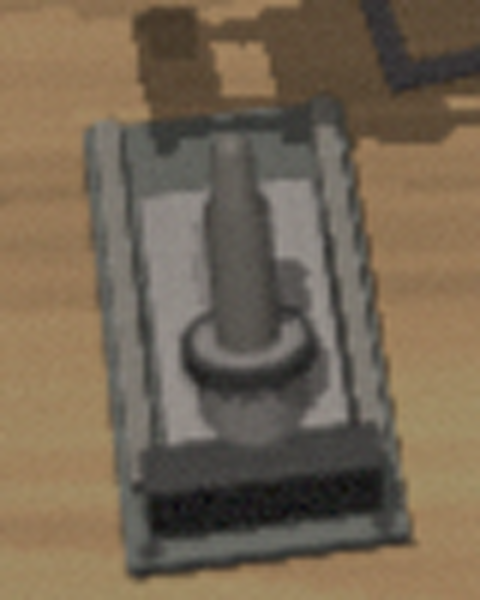

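Run:
```python
from h import *
crop('pics/wrist9.png','pics/w9c.png',205,80,100,120,6)
```

```text
(no output)
```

View pics/w9c.png

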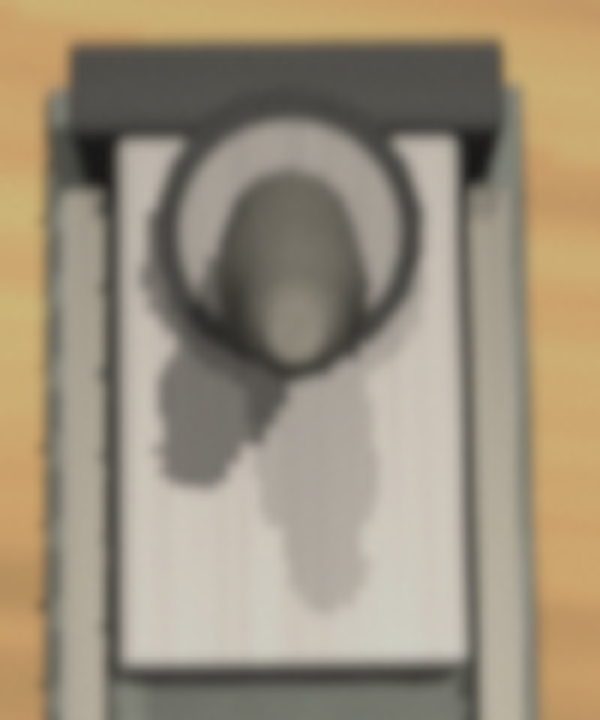

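```bash
cat > rod.py <<'E'
from h import *
from scipy.optimize import least_squares
np.set_printoptions(precision=4,suppress=True)
def ld(f):
    a=np.load(f);return {'tcp_pos':a[:3],'orientation':a[3:].reshape(3,3)}
w8=ld('w8.npy');w9=ld('w9.npy')
c9=lambda x,y:(205+x/6,80+y/6); c8=lambda x,y:(170+x/4,y/4)
T=lambda x,y:(235+x/6,115+y/6);S=lambda x,y:(195+x/6,180+y/6)
A='carr';
obs=[('wrist',w9,'fl',c9(120,665)),('wrist',w9,'fr',c9(468,660)),('wrist',w9,'bl',c9(118,133)),('wrist',w9,'br',c9(460,130)),
('wrist',w9,'col',c9(290,233)),('wrist',w9,'tip',c9(293,330)),
('wrist',w8,'col',c8(348,332)),('wrist',w8,'tip',c8(370,443)),('wrist',w8,'bl',c8(130,235)),('wrist',w8,'br',c8(560,232)),
('top',None,'fl',T(165,400)),('top',None,'fr',T(338,380)),('top',None,'bl',T(138,140)),('top',None,'br',T(305,125)),('top',None,'col',T(233,187)),('top',None,'tip',T(252,247)),
('scene',None,'col',S(251,350)),('scene',None,'tip',S(229,142)),('scene',None,'fr',S(145,198)),('scene',None,'fl',S(305,180))]
def pts(v):
    x,y,yaw,r=v;c,s=np.cos(yaw),np.sin(yaw)
    f=lambda l:np.array([x+c*l[0]-s*l[1],y+s*l[0]+c*l[1],l[2]])
    return {'fl':f((0,.035,.052)),'fr':f((0,-.035,.052)),'bl':f((.11,.035,.052)),'br':f((.11,-.035,.052)),'col':f((r,0,.074)),'tip':f((r-.0425,0,.074+.0736))}
def res(v,per=False):
    P=pts(v);o=[]
    for n,t,k,px in obs:
        c,R=cam(n,t)[1],0;d=np.linalg.norm(P[k]-c);f=arm.camera_params(n)['intrinsics'][0,0]
        o.append((proj(n,P[k],t)-px)*d/f*1000)
    return np.array(o) if per else np.array(o).ravel()
if __name__=='__main__':
    r=least_squares(res,[.532,-.08,.1,.085],x_scale=[.01]*4,loss='soft_l1')
    print(r.x,np.degrees(r.x[2]));
    for o,e in zip(obs,res(r.x,True)):print(o[0],o[2],e)
    P=pts(r.x);print(P['col'],P['tip'])
E
python3 rod.py
```

```text
Traceback (most recent call last):
  File "rod.py", line 26, in <module>
    r=least_squares(res,[.532,-.08,.1,.085],x_scale=[.01]*4,loss='soft_l1')
  File "rod.py", line 22, in res
    c,R=cam(n,t)[1],0;d=np.linalg.norm(P[k]-c);f=arm.camera_params(n)['intrinsics'][0,0]
                                                 ~~~~~~~~~~~~~~~~~^^^
ValueError: time passes only in moves, steps and waits
```

```bash
python3 - <<'E'
s=open('h.py').read()
s=s.replace("from cell import arm\n","from cell import arm\n_C={}\ndef CP(n):\n    if n not in _C:_C[n]=arm.camera_params(n)\n    return _C[n]\n",1).replace("p=arm.camera_params(n)","p=CP(n)")
open('h.py','w').write(s)
s=open('rod.py').read().replace("arm.camera_params(n)","CP(n)");open('rod.py','w').write(s)
E
python3 rod.py; python3 -c "
from h import *;print(arm.state()['t'])"
```

```text
[ 0.5354 -0.0809  0.1046  0.0811] 5.995070548649084
wrist fl [-0.8835  0.2412]
wrist fr [0.1041 0.6341]
wrist bl [-0.3653 -0.0602]
wrist br [-0.5172  0.1487]
wrist col [-0.1902 -0.8395]
wrist tip [ 0.2509 -0.4449]
wrist col [0.1467 1.4203]
wrist tip [-0.1177 -0.2522]
wrist bl [-0.383  -0.2043]
wrist br [ 0.4891 -0.2674]
top fl [ 0.5684 -0.7138]
top fr [-0.6727  0.0165]
top bl [-0.1969 -0.8088]
top br [ 0.0926 -2.041 ]
top col [-0.7833 -1.3557]
top tip [-0.4273 -0.6285]
scene col [-3.9855 -6.1034]
scene tip [-2.4872 -2.5616]
scene fr [-5.7496 -3.3524]
scene fl [ 0.4522 -4.0516]
[ 0.616  -0.0724  0.074 ] [ 0.5737 -0.0769  0.1476]
7.775
```

```bash
sed -i 's/np.radians(5.9)/np.radians(6.0)/' h.py
python3 - <<'E'
from h import *
np.set_printoptions(precision=4,suppress=True)
plan((.525,.255,.20),Rt(0),n=7)
E
```

```text
dist 341.03933007260616 rv [-22.307   -0.272   -0.4776] n 7
-47.6 -10.2 2.1 -3.2 -0 -0.1; -47.6 -10.4 1.5 -3.2 -0 -0.1; -47.5 -10.6 1 -3.2 -0 -0.1; -47.6 -10.6 0.3 -3.2 -0 -0.1; -47.5 -10.8 -0.2 -3.2 -0 -0.1; -47.5 -10.8 -0.9 -3.2 -0 -0.1; -47.4 -10.8 -1.4 -3.2 -0 -0.1
end [0.525  0.2549 0.2   ]
```

Request:
{"name": "move_arm", "arguments": {
  "series": "-47.5 -10 2 -3.2 0 -0.1; -47.5 -10.5 1.5 -3.2 0 -0.1; -47.5 -10.5 1 -3.2 0 -0.1; -47.5 -10.5 0.5 -3.2 0 -0.1; -47.5 -11 0 -3.2 0 -0.1; -47.5 -11 -1 -3.2 0 -0.1; -47.5 -11 -1.5 -3.2 0 0; 0 0 0 0 0 0",
  "gripper": 87
}}

```text
t: 8.78
tcp_pos: [0.5236, 0.2598, 0.1968]
orientation: [[0.113, -0.994, -0.009], [-0.994, -0.113, 0.0], [-0.001, 0.009, -1.0]]
contact_force: [-0.1, -0.6, -0.4]
width: 0.0724
```

Run:
```python
from h import *
np.set_printoptions(precision=4,suppress=True)
s=arm.state();np.save('w10.npy',np.r_[s['tcp_pos'],np.array(s['orientation']).ravel()]);print(s['t'],s['contact_force'],s['tcp_pos'],s['qpos'])
cv2.imwrite('pics/w10.png',arm.snapshot('wrist')[:,:,::-1])
t=s['tcp_pos'];R=s['orientation']
print([proj('wrist',t+R@[x,0,.011]) for x in(-.0435,.0435)])
```

```text
8.775 [-0.1251 -0.5788 -0.3859] [0.5236 0.2598 0.1968] [  13.103    17.3534  -50.3932   91.9485   13.298    77.5387 -122.5184]
[array([189.707 , 227.0334]), array([311.1635, 226.6072])]
```

View pics/w10.png

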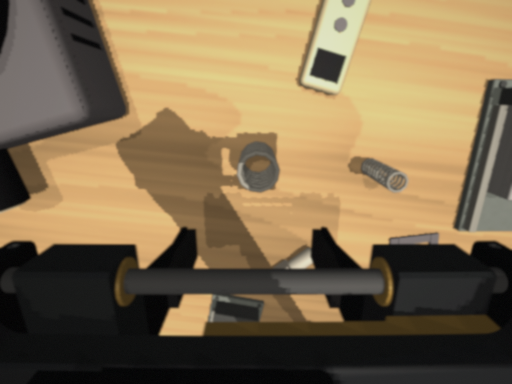

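Run:
```python
from h import *
crop('pics/w10.png','pics/w10c.png',155,215,200,60,4)
crop('pics/w10.png','pics/w10s.png',220,130,80,70,8)
```

```text
(no output)
```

View pics/w10c.png

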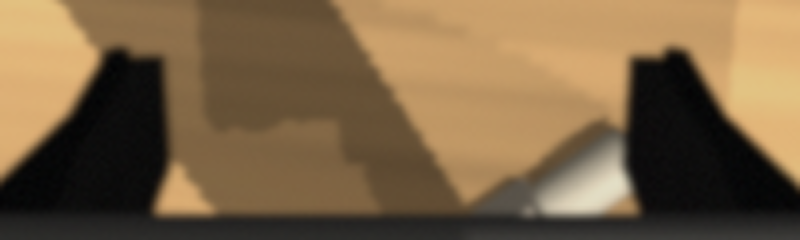

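View pics/w10s.png

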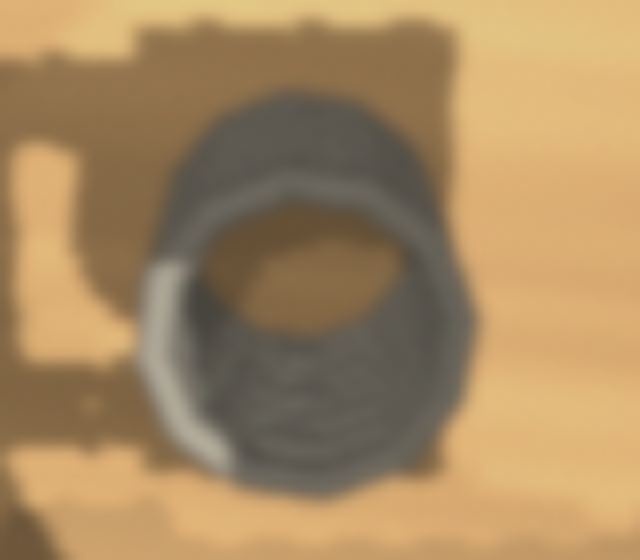

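Run:
```python
from h import *
np.set_printoptions(precision=4,suppress=True)
a=np.load('w10.npy');T={'tcp_pos':a[:3],'orientation':a[3:].reshape(3,3)}
print(at_z('wrist',(258.4,171.6),.079,T), at_z('wrist',(220+140/8,171),.079,T),at_z('wrist',(220+475/8,171),.079,T))
c=at_z('wrist',(258.4,171.6),.079,T)
plan((.5372,.2575,.11),Rt(0),n=3)
```

```text
[0.5393 0.2574 0.079 ] [0.5375 0.2794 0.079 ] [0.5425 0.2356 0.079 ]
dist 88.41225052793912 rv [ 0.4205 -0.124   0.3066] n 3
0.2 -4.6 29.1 0.1 -0 0.1; 0.3 -4.6 29.1 0.1 -0 0.1; 0.2 -4.5 29.1 0.1 -0 0.1
end [0.5372 0.2575 0.11  ]
```

Request:
{"name": "move_arm", "arguments": {
  "series": "0.2 -5 29 0.1 0 0.1; 0.2 -5 29 0.1 0 0.1; 0.2 -5 29 0.1 0 0.1; 0 0 0 0 0 0"
}}

```text
t: 9.32
tcp_pos: [0.5387, 0.2522, 0.1107]
orientation: [[0.098, -0.995, -0.001], [-0.995, -0.098, -0.008], [0.008, 0.001, -1.0]]
contact_force: [0.4, -0.6, 0.1]
width: 0.0871
```

Run:
```python
from h import *
np.set_printoptions(precision=4,suppress=True)
s=arm.state();np.save('w11.npy',np.r_[s['tcp_pos'],np.array(s['orientation']).ravel()]);print(s['t'],s['contact_force'],s['tcp_pos'],s['width'])
cv2.imwrite('pics/w11.png',arm.snapshot('wrist')[:,:,::-1])
cv2.imwrite('pics/s11.png',arm.snapshot('scene')[:,:,::-1])
crop('pics/w11.png','pics/w11c.png',155,130,200,120,4)
crop('pics/s11.png','pics/s11c.png',310,130,120,110,6)
c=np.array([.5382,.2572,.079]);print([proj('wrist',c+d) for d in(0*BX,.023*BY,-.023*BY,.023*BX,-.023*BX)])
```

```text
9.325 [ 0.4258 -0.6276  0.0674] [0.5387 0.2522 0.1107] 0.08714736190786382
[array([250.4431, 217.115 ]), array([221.5068, 217.2965]), array([279.3659, 216.9231]), array([250.1912, 189.3113]), array([250.6814, 243.2749])]
```

View pics/w11c.png

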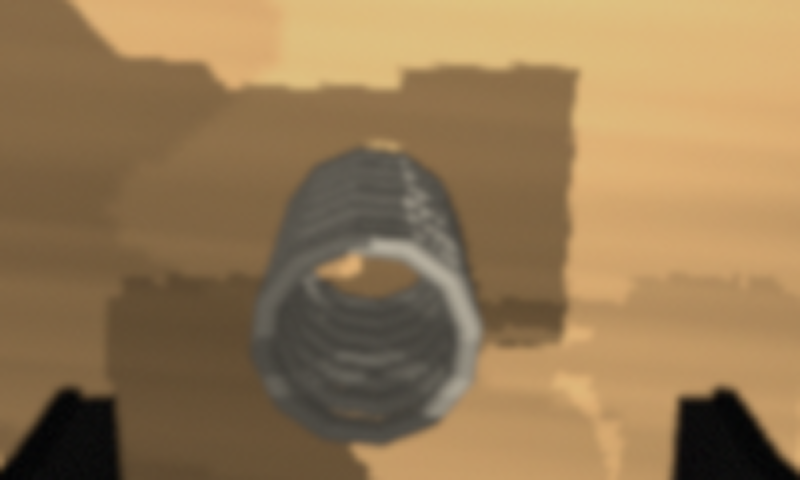

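View pics/s11c.png

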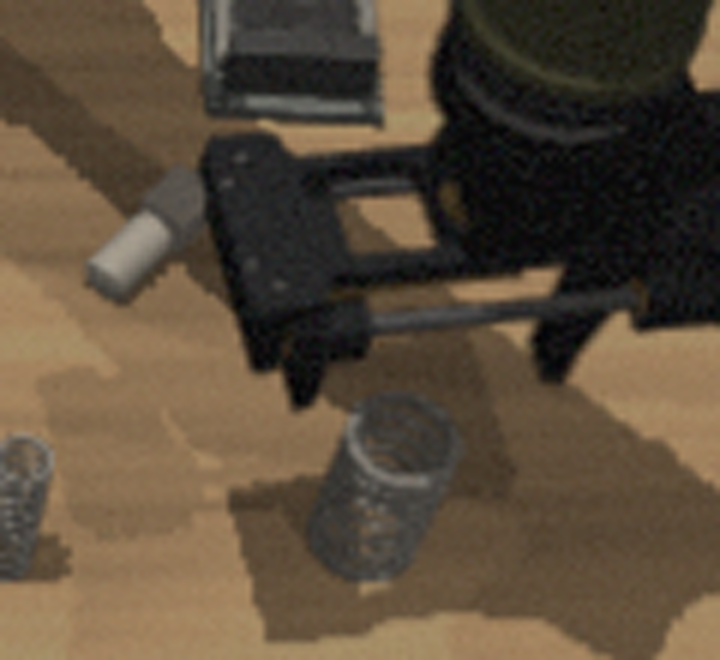

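Run:
```python
from h import *
np.set_printoptions(precision=4,suppress=True)
c=at_z('wrist',(246.7,215.8),.079);print(c)
s=arm.state()
for n,p in(('scene',s['tcp_pos']+s['orientation']@[0.0435,0,.011]),('scene',s['tcp_pos']+s['orientation']@[.0435,0,-.014])): print(proj(n,p))
plan((.5388,c[1],.037),Rt(0),n=4)
```

```text
[0.539  0.2603 0.079 ]
[358.2608 199.2024]
[360.4318 193.2482]
dist 76.99597813685325 rv [-0.1944 -0.3094 -0.2987] n 4
-1.6 0.3 19.2 -0 -0.1 -0.1; -1.6 0.2 19.2 -0 -0.1 -0.1; -1.5 0.3 19.1 -0 -0.1 -0.1; -1.5 0.2 19.2 -0 -0.1 -0.1
end [0.5389 0.2602 0.037 ]
```

Request:
{"name": "move_arm", "arguments": {
  "series": "-7 0 0 0 -0.3 -0.3; 0 0.2 25 0 0 0; 0 0.2 25 0 0 0; 0 0.2 23.5 0 0 0; 0 0 0 0 0 0"
}}

```text
t: 10.05
tcp_pos: [0.5382, 0.2621, 0.039]
orientation: [[0.106, -0.994, 0.001], [-0.994, -0.106, 0.0], [-0.0, -0.001, -1.0]]
contact_force: [0.7, 0.1, 0.3]
width: 0.0867
```

Run:
```python
from h import *
np.set_printoptions(precision=4,suppress=True)
s=arm.state();print(s['t'],s['contact_force'],s['tcp_pos'],s['width'])
cv2.imwrite('pics/w12.png',arm.snapshot('wrist')[:,:,::-1])
cv2.imwrite('pics/s12.png',arm.snapshot('scene')[:,:,::-1])
crop('pics/s12.png','pics/s12c.png',310,130,120,110,6)
crop('pics/w12.png','pics/w12c.png',155,150,200,120,4)
```

```text
10.05 [0.6819 0.1265 0.2805] [0.5382 0.2621 0.039 ] 0.08670418922570963
```

View pics/s12c.png

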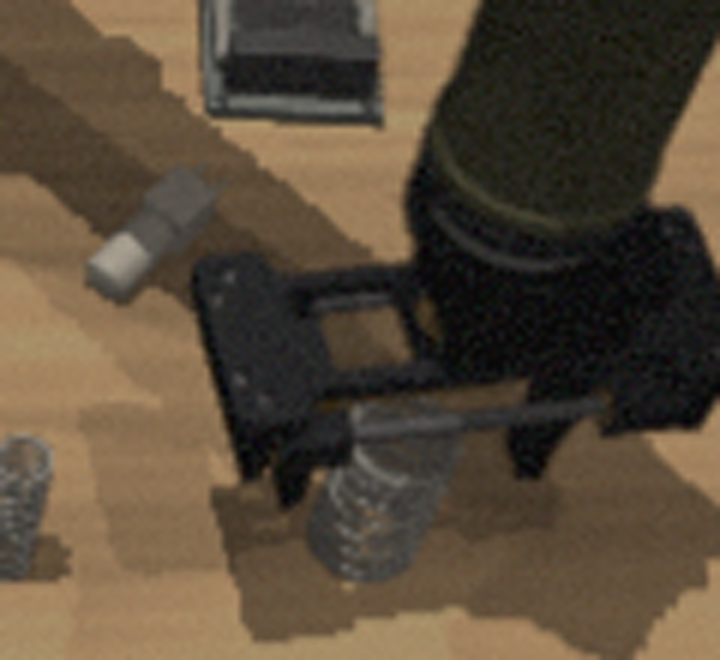

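View pics/w12c.png

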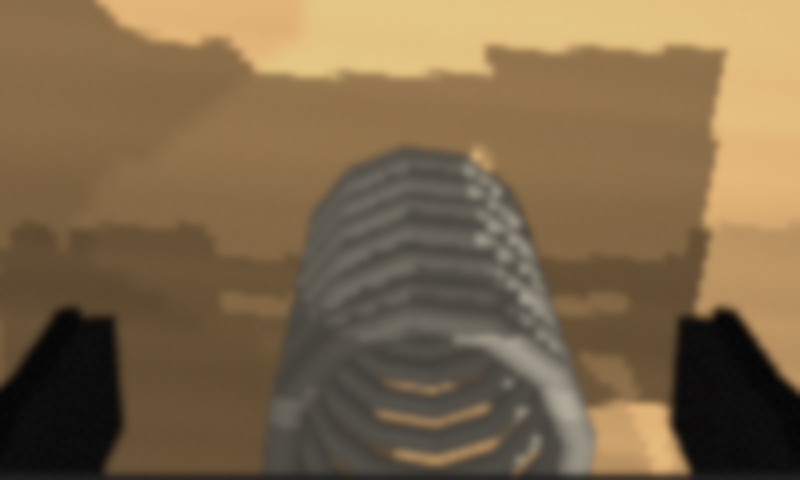

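Request:
{"name": "move_arm", "arguments": {
  "series": "4 0 1.5 0 0 0; 0 0 0 0 0 0; 0 0 0 0 0 0; 0 0 0 0 0 0",
  "gripper": 40,
  "force": 45
}}

```text
t: 10.65
tcp_pos: [0.5396, 0.2583, 0.0383]
orientation: [[0.106, -0.994, 0.003], [-0.994, -0.106, 0.001], [-0.0, -0.003, -1.0]]
contact_force: [0.1, 0.7, -0.3]
width: 0.055
```

Request:
{"name": "move_arm", "arguments": {
  "series": "0 0 0 0 0 0; 0 0 0 0 0 0; 0 0 0 0 0 0"
}}

```text
t: 11.02
tcp_pos: [0.5395, 0.258, 0.038]
orientation: [[0.105, -0.994, 0.003], [-0.994, -0.105, 0.0], [-0.0, -0.003, -1.0]]
contact_force: [0.5, -0.8, 1.2]
width: 0.0437
```

Request:
{"name": "move_arm", "arguments": {
  "series": "0 0 0 0 0 0; 0 0 0 0 0 0; 0 0 -20 0 0 0; 0 0 -30 0 0 0; 0 0 0 0 0 0",
  "gripper": 20
}}

```text
t: 11.65
tcp_pos: [0.5411, 0.2599, 0.0915]
orientation: [[0.106, -0.994, 0.008], [-0.994, -0.106, 0.003], [-0.002, -0.008, -1.0]]
contact_force: [0.9, 0.4, -2.2]
width: 0.0437
```

Run:
```python
from h import *
np.set_printoptions(precision=4,suppress=True)
s=arm.state();print(s['t'],s['contact_force'],s['tcp_pos'],s['width'])
cv2.imwrite('pics/w13.png',arm.snapshot('wrist')[:,:,::-1])
cv2.imwrite('pics/s13.png',arm.snapshot('scene')[:,:,::-1])
crop('pics/s13.png','pics/s13c.png',310,130,120,110,6)
```

```text
11.65 [ 0.8527  0.4313 -2.2335] [0.5411 0.2599 0.0915] 0.04374346635233574
```

View pics/s13c.png

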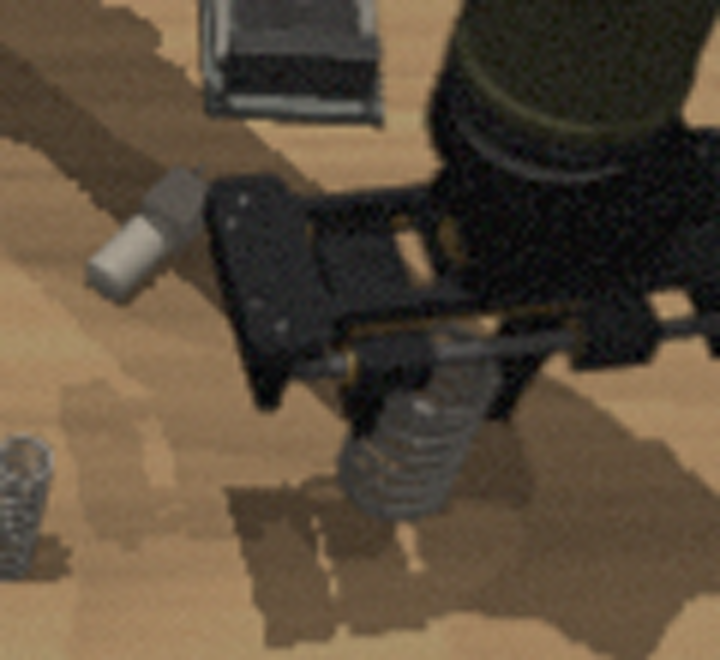

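View pics/w13.png

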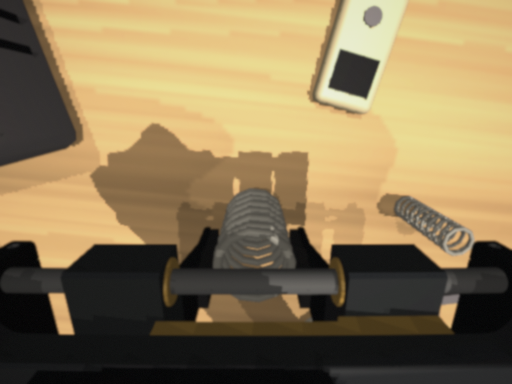

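Run:
```python
from h import *
np.set_printoptions(precision=4,suppress=True)
crop('pics/w13.png','pics/w13c.png',200,170,110,130,6)
s=arm.state();t=s['tcp_pos'];R=s['orientation']
th=np.radians(np.arange(0,360,5))
for y0 in(-.003,0,.003):
    for z in(.0355,-.0395):
        P=np.array([proj('wrist',t+R@[.023*np.cos(a),y0+.023*np.sin(a),z]) for a in th])
        print(y0,z,'rows',P[:,1].min(),P[:,1].max(),'cols',P[:,0].min(),P[:,0].max())
```

```text
-0.003 0.0355 rows 183.04125870233707 237.47985608624305 cols 225.48360309168925 283.52848079748105
-0.003 -0.0395 rows 220.7241293823875 295.8494407572934 cols 212.38579023004013 297.2227155770072
0 0.0355 rows 186.8000454249913 240.8038359124767 cols 225.59534015824354 283.40907002246644
0 -0.0395 rows 226.06381404650932 300.28386268868275 cols 212.6310560142449 296.9624454885484
0.003 0.0355 rows 190.52852728276372 244.10159547768046 cols 225.70638201908952 283.29040431511146
0.003 -0.0395 rows 231.33798302502706 304.66611124908326 cols 212.87395667791404 296.7046891316029
```

View pics/w13c.png

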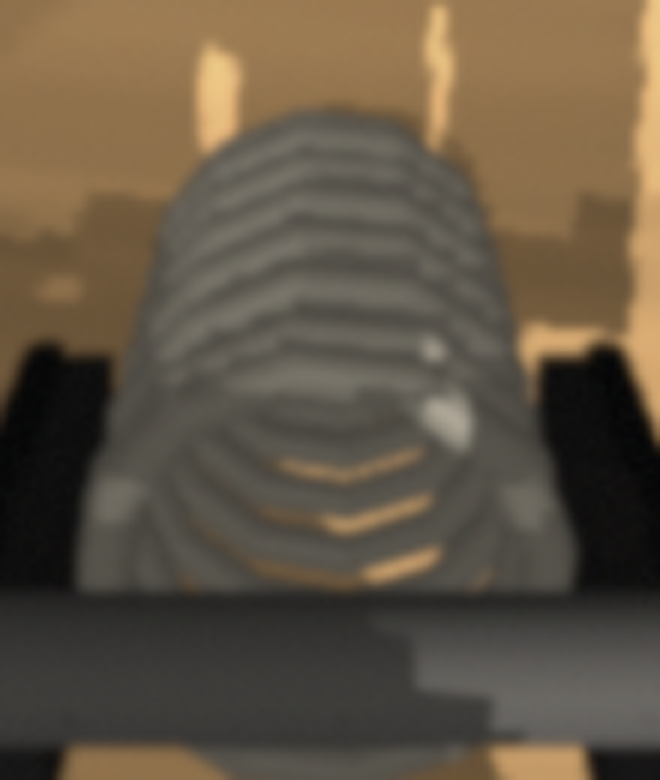

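```bash
cat >> h.py <<'E'
O=np.array([.616,-.0724,.074]);U=-np.sin(np.pi/6)*BX+np.cos(np.pi/6)*Z
E
python3 - <<'E'
from h import *
np.set_printoptions(precision=4,suppress=True)
s=arm.state()
import types
# from lifted pose
class A: pass
o=arm.state
p=dict(s);p['tcp_pos']=np.array(s['tcp_pos'])+[0,0,.11]
import h
h.arm=A();h.arm.state=lambda:p
plan(O+.15*U,Rt(30),n=8)
E
```

```text
dist 338.63038167968347 rv [29.8026  0.0394  0.0549] n 8
42.1 4.2 -0.7 3.7 0 0; 42.1 4.2 -1 3.7 0 0; 42.1 4.1 -1.2 3.7 0 0; 42.2 3.9 -1.6 3.7 0 0; 42.1 3.9 -1.7 3.7 0 0; 42.1 3.8 -2 3.7 0 0; 42.1 3.6 -2.3 3.7 0 0; 42.1 3.5 -2.5 3.7 0 0
end [ 0.5414 -0.0802  0.2039]
```

Request:
{"name": "move_arm", "arguments": {
  "series": "0 0 -55 0 0 0; 0 0 -55 0 0 0; 42 4 -1 3.7 0 0; 42 4 -1 3.7 0 0; 42 4 -1 3.7 0 0; 42 4 -1.5 3.7 0 0; 42 4 -2 3.7 0 0; 42 4 -2 3.7 0 0; 42 3.5 -2.5 3.7 0 0; 42 3.5 -2.5 3.7 0 0"
}}

```text
t: 13.0
tcp_pos: [0.5398, -0.0808, 0.2028]
orientation: [[0.105, -0.863, 0.494], [-0.994, -0.091, 0.053], [-0.0, -0.496, -0.868]]
contact_force: [-0.9, 0.0, -1.3]
width: 0.0437
```

Request:
{"name": "move_arm", "arguments": {
  "series": "0 0 0 0 0 0"
}}

```text
t: 13.12
tcp_pos: [0.5384, -0.0833, 0.2015]
orientation: [[0.099, -0.866, 0.491], [-0.995, -0.085, 0.051], [-0.002, -0.493, -0.87]]
contact_force: [-0.2, 0.5, -1.7]
width: 0.0437
```

Run:
```python
from h import *
np.set_printoptions(precision=4,suppress=True)
s=arm.state();np.save('w14.npy',np.r_[s['tcp_pos'],np.array(s['orientation']).ravel()]);print(s['t'],s['contact_force'],s['tcp_pos'],s['width'],s['qpos'])
cv2.imwrite('pics/w14.png',arm.snapshot('wrist')[:,:,::-1])
cv2.imwrite('pics/s14.png',arm.snapshot('scene')[:,:,::-1])
crop('pics/s14.png','pics/s14c.png',180,140,110,120,6)
crop('pics/w14.png','pics/w14c.png',170,110,170,150,4)
plan(O+.15*U,Rt(30))
```

```text
13.125 [-0.2342  0.4994 -1.7438] [ 0.5384 -0.0833  0.2015] 0.043685752385539275 [ 37.8529 -15.0928 -21.8674 123.2397 -22.7617  44.8583 -56.5201]
dist 2.1546537742531235 rv [ 0.3893  0.1142 -0.0202] n 1
1.3 -1.7 -0.5 0.4 0.1 -0
end [ 0.5414 -0.0803  0.2039]
```

View pics/w14c.png

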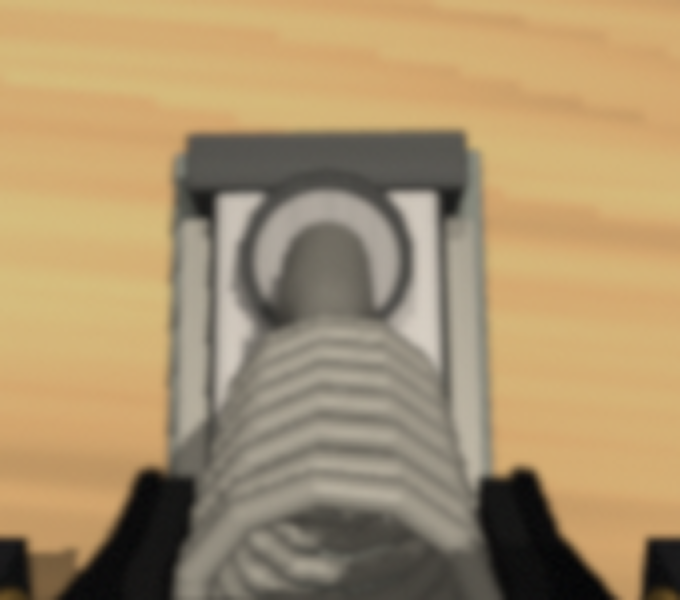

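View pics/s14c.png

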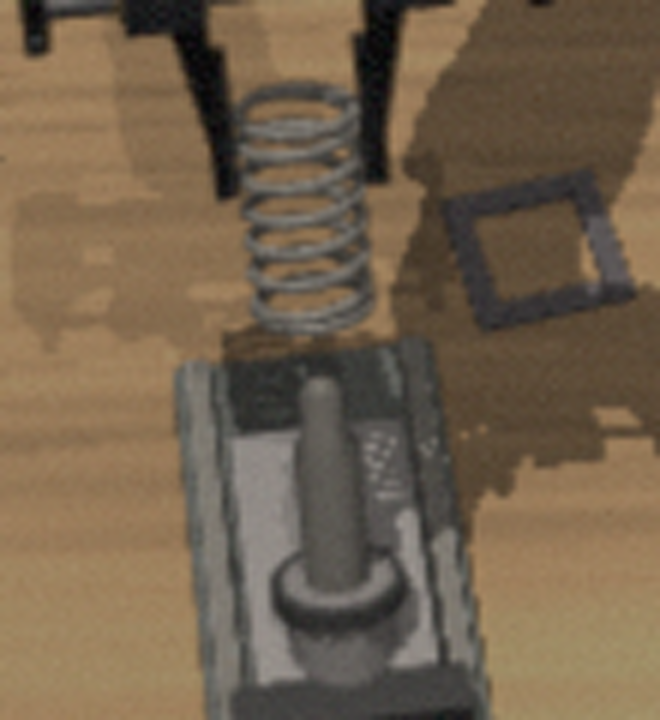

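Request:
{"name": "move_arm", "arguments": {
  "series": "1.5 -1.7 0 0.4 0.1 0; 0 0 12 0 0 0; 0 0 12 0 0 0; 0 0 0 0 0 0"
}}

```text
t: 13.72
tcp_pos: [0.5542, -0.0787, 0.1821]
orientation: [[0.106, -0.861, 0.497], [-0.994, -0.092, 0.053], [-0.001, -0.5, -0.866]]
contact_force: [-0.4, 0.5, -1.5]
width: 0.0436
```

Run:
```python
from h import *
np.set_printoptions(precision=4,suppress=True)
s=arm.state();print(s['t'],s['contact_force'],s['tcp_pos'],s['width'])
d=s['tcp_pos']-O;print('along',d@U,'lat y',d@BY,'perp',d@np.cross(U,BY), 'tilt err',s['orientation'].T@U)
cv2.imwrite('pics/s15.png',arm.snapshot('scene')[:,:,::-1])
crop('pics/s15.png','pics/s15c.png',180,140,110,120,6)
cv2.imwrite('pics/w15.png',arm.snapshot('wrist')[:,:,::-1])
```

```text
13.725 [-0.3715  0.471  -1.4519] [ 0.5542 -0.0787  0.1821] 0.04360431266285239
along 0.12469910903191375 lat y 0.00022371082363171514 perp -0.00025710382910475865 tilt err [-0.0012  0.0001 -1.    ]
```

View pics/s15c.png

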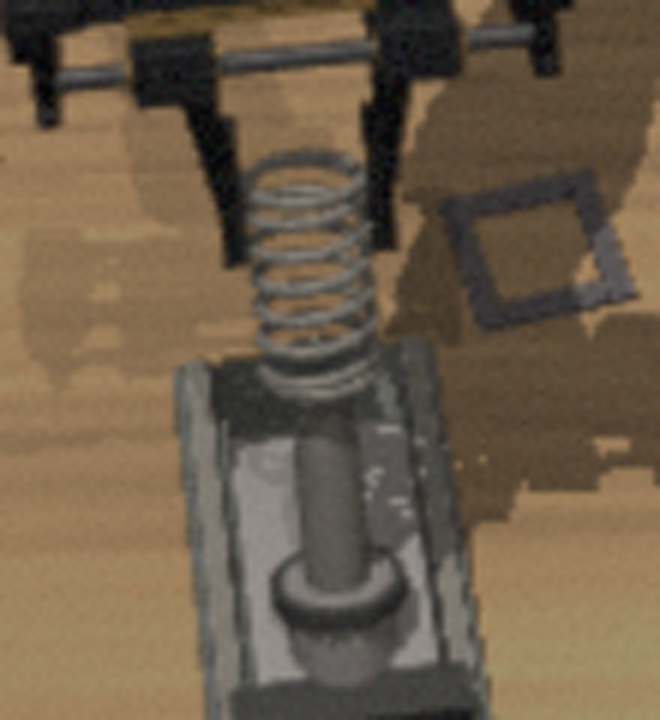

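View pics/w15.png

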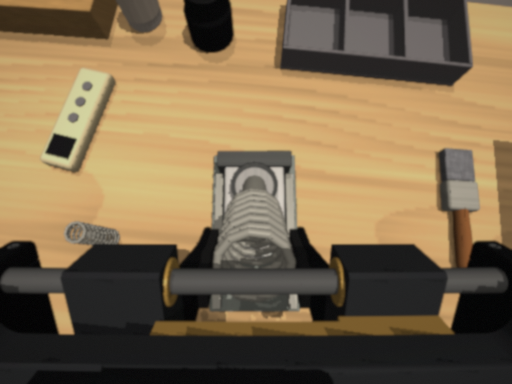

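Request:
{"name": "move_arm", "arguments": {
  "series": "0 0 6 0 0 0; 0 0 6 0 0 0; 0 0 6 0 0 0"
}}

```text
t: 14.2
tcp_pos: [0.5638, -0.0787, 0.1682]
orientation: [[0.105, -0.86, 0.5], [-0.995, -0.091, 0.052], [0.001, -0.502, -0.865]]
contact_force: [0.3, 0.3, -1.8]
width: 0.044
```

Request:
{"name": "move_arm", "arguments": {
  "series": "0 0 5 0 0 0; 0 0 5 0 0 0; 0 0 0 0 0 0"
}}

```text
t: 14.58
tcp_pos: [0.5686, -0.078, 0.1594]
orientation: [[0.105, -0.86, 0.499], [-0.994, -0.091, 0.052], [0.001, -0.502, -0.865]]
contact_force: [-0.2, -0.1, -1.7]
width: 0.0434
```

```bash
cat > chk.py <<'E'
from h import *
import sys
np.set_printoptions(precision=4,suppress=True)
s=arm.state();print(s['t'],s['contact_force'],s['tcp_pos'],s['width'])
d=s['tcp_pos']-O;print('along',d@U,'lat y',d@BY,'perp',d@np.cross(U,BY), 'tilt err',s['orientation'].T@U)
n=sys.argv[1]
cv2.imwrite(f'pics/s{n}.png',arm.snapshot('scene')[:,:,::-1])
crop(f'pics/s{n}.png',f'pics/s{n}c.png',180,140,110,120,6)
E
python3 chk.py 16
```

```text
14.575 [-0.1989 -0.1045 -1.6551] [ 0.5686 -0.078   0.1594] 0.04341225655867572
along 0.09781927242807963 lat y -0.0006352772974011862 perp -0.0013188531278103266 tilt err [ 0.0004 -0.0021 -1.    ]
```

View pics/s16c.png

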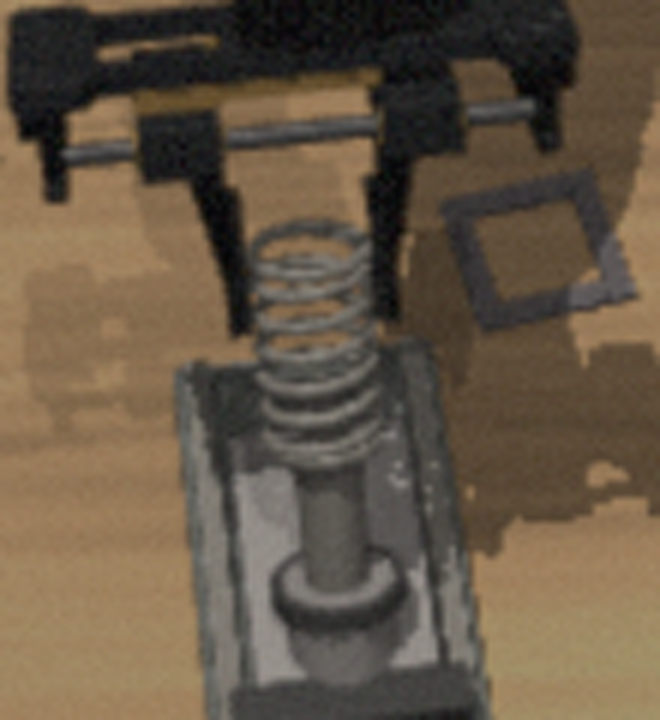

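Request:
{"name": "move_arm", "arguments": {
  "series": "-0.6 1.3 3 0 0 0; 0 0 5 0 0 0; 0 0 5 0 0 0"
}}

```text
t: 15.0
tcp_pos: [0.5741, -0.077, 0.1477]
orientation: [[0.105, -0.86, 0.5], [-0.995, -0.091, 0.052], [0.001, -0.502, -0.865]]
contact_force: [0.3, 0.1, -1.7]
width: 0.0432
```

Request:
{"name": "move_arm", "arguments": {
  "series": "0 0 5 0 0 0; 0 0 5 0 0 0; 0 0 0 0 0 0"
}}

```text
t: 15.38
tcp_pos: [0.5789, -0.0763, 0.1388]
orientation: [[0.105, -0.86, 0.499], [-0.994, -0.091, 0.052], [0.001, -0.502, -0.865]]
contact_force: [-0.4, -0.7, -0.7]
width: 0.0436
```

```bash
python3 chk.py 17
```

```text
15.375 [-0.4055 -0.6844 -0.7044] [ 0.5789 -0.0763  0.1388] 0.04355387289381117
along 0.07475923667842681 lat y -1.2701551022133249e-05 perp -3.549857208519358e-05 tilt err [ 0.0003 -0.002  -1.    ]
```

View pics/s17c.png

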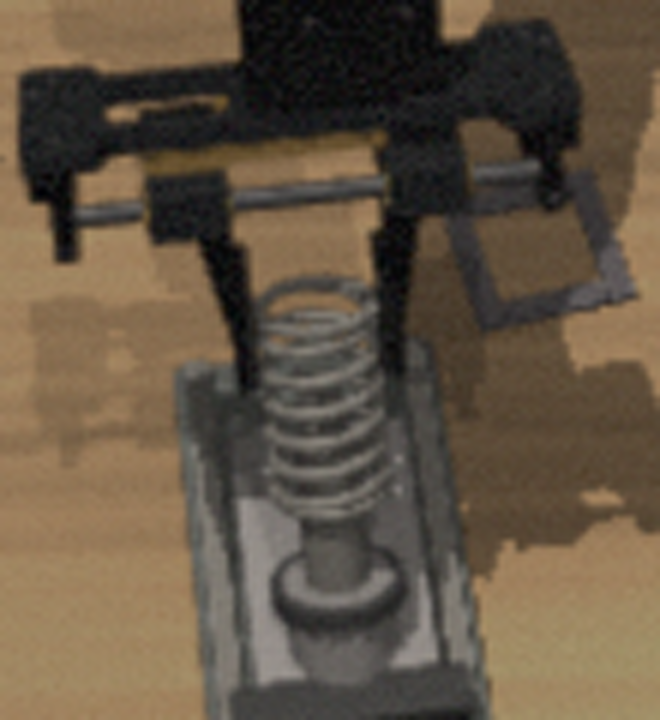

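Request:
{"name": "move_arm", "arguments": {
  "series": "0 0 5 0 0 0; 0 0 5 0 0 0; 0 0 5 0 0 0"
}}

```text
t: 15.8
tcp_pos: [0.5866, -0.0757, 0.1261]
orientation: [[0.105, -0.86, 0.5], [-0.995, -0.091, 0.052], [0.001, -0.502, -0.865]]
contact_force: [0.9, 0.2, -0.9]
width: 0.0439
```

Request:
{"name": "move_arm", "arguments": {
  "series": "0 0 5 0 0 0; 0 0 5 0 0 0; 0 0 3 0 0 0; 0 0 0 0 0 0"
}}

```text
t: 16.3
tcp_pos: [0.5929, -0.075, 0.1149]
orientation: [[0.105, -0.86, 0.499], [-0.994, -0.091, 0.052], [0.001, -0.502, -0.865]]
contact_force: [0.8, -0.3, -1.6]
width: 0.0436
```

```bash
python3 chk.py 18
```

```text
16.3 [ 0.7814 -0.3108 -1.6317] [ 0.5929 -0.075   0.1149] 0.04362377610151828
along 0.04699470914798558 lat y -0.00014256628679065525 perp -0.0003146360925748333 tilt err [ 0.0006 -0.0024 -1.    ]
```

View pics/s18c.png

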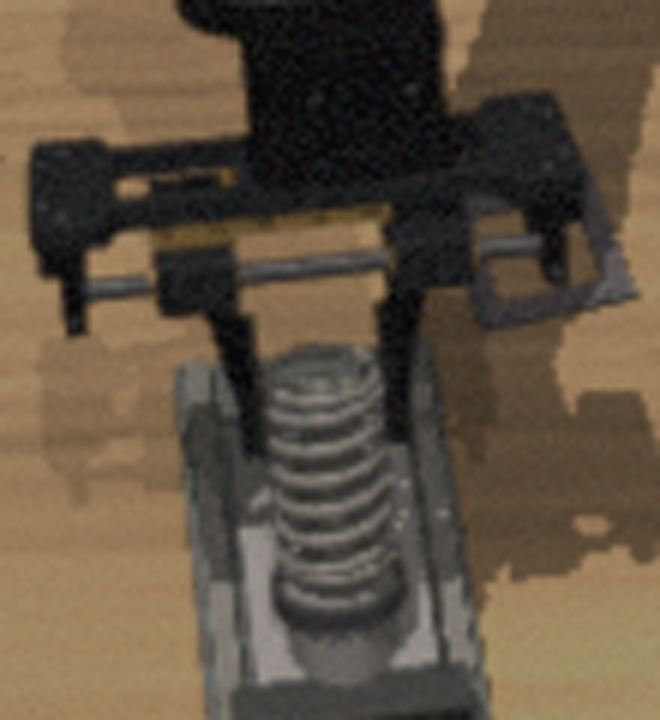

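Bottom is about 9 mm from the collar. I'll continue in small steps and watch the force.

Request:
{"name": "move_arm", "arguments": {
  "series": "0 0 2.5 0 0 0; 0 0 2.5 0 0 0"
}}

```text
t: 16.6
tcp_pos: [0.5956, -0.0749, 0.1109]
orientation: [[0.105, -0.86, 0.5], [-0.995, -0.091, 0.051], [0.001, -0.503, -0.865]]
contact_force: [-0.1, -0.1, -1.1]
width: 0.0434
```

Request:
{"name": "move_arm", "arguments": {
  "series": "0 0 1.5 0 0 0; 0 0 1 0 0 0"
}}

```text
t: 16.85
tcp_pos: [0.5967, -0.0746, 0.1085]
orientation: [[0.105, -0.86, 0.5], [-0.994, -0.091, 0.052], [0.001, -0.502, -0.865]]
contact_force: [-1.2, 0.2, -1.3]
width: 0.0435
```

Request:
{"name": "move_arm", "arguments": {
  "series": "0 0 1 0 0 0; 0 0 1 0 0 0"
}}

```text
t: 17.1
tcp_pos: [0.5976, -0.0747, 0.1074]
orientation: [[0.105, -0.86, 0.499], [-0.995, -0.091, 0.051], [0.001, -0.502, -0.865]]
contact_force: [-13.1, 0.6, 12.8]
width: 0.0435
```

Request:
{"name": "move_arm", "arguments": {
  "series": "0 0 1 0 0 0; 0 0 0 0 0 0"
}}

```text
t: 17.35
tcp_pos: [0.5978, -0.0748, 0.1074]
orientation: [[0.105, -0.86, 0.499], [-0.994, -0.091, 0.051], [0.002, -0.502, -0.865]]
contact_force: [-15.7, 0.2, 15.4]
width: 0.0434
```

```bash
python3 chk.py 19;python3 - <<'E'
from h import *
cv2.imwrite('pics/w19.png',arm.snapshot('wrist')[:,:,::-1]);crop('pics/w19.png','pics/w19c.png',170,130,170,130,4)
E
```

```text
17.35 [-15.6745   0.1937  15.4149] [ 0.5978 -0.0748  0.1074] 0.04343598928728801
along 0.03811955283412789 lat y -0.0005026612431968051 perp -0.0007948380348653424 tilt err [ 0.0013 -0.002  -1.    ]
```

View pics/s19c.png

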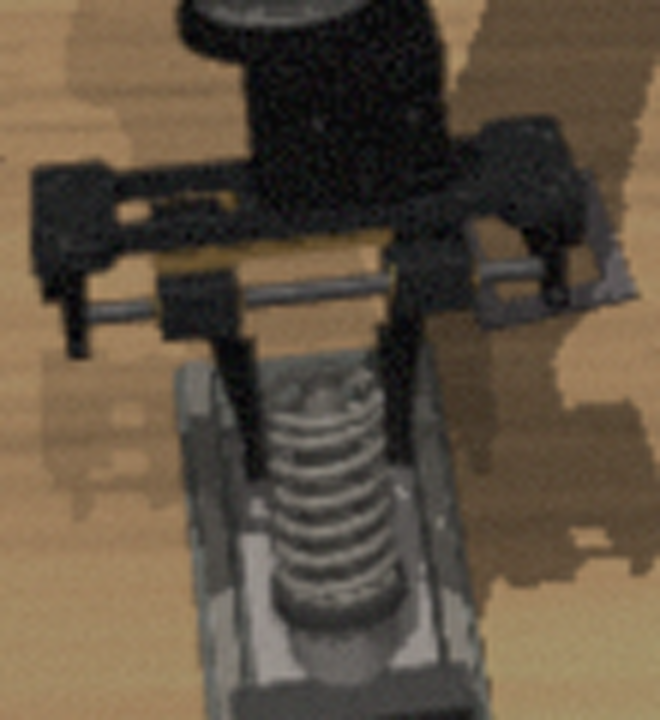

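View pics/w19c.png

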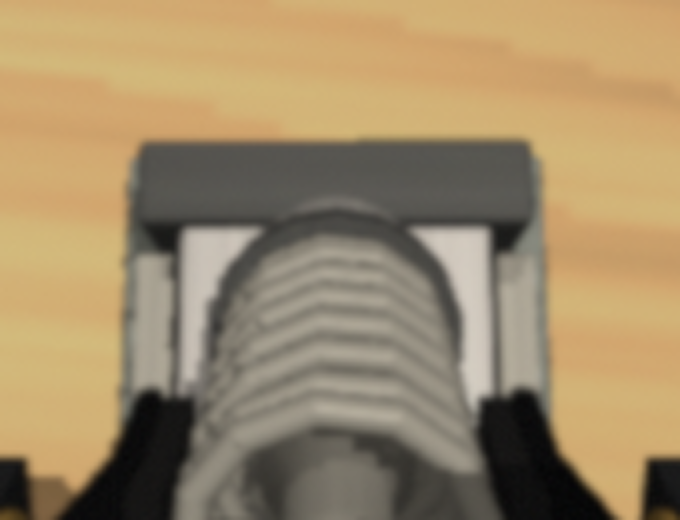

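Request:
{"name": "move_arm", "arguments": {
  "series": "0 0 -1 0 0 0; 0 0 0 0 0 0; 0 0 0 0 0 0; 0 0 0 0 0 0; 0 0 0 0 0 0",
  "gripper": 75
}}

```text
t: 18.08
tcp_pos: [0.5978, -0.0745, 0.1069]
orientation: [[0.105, -0.86, 0.5], [-0.995, -0.091, 0.052], [0.001, -0.502, -0.865]]
contact_force: [-0.2, -0.3, -0.3]
width: 0.0742
```

```bash
python3 chk.py 20
```

```text
18.075 [-0.1967 -0.3178 -0.3339] [ 0.5978 -0.0745  0.1069] 0.07422838997021913
along 0.03763044704817744 lat y -0.00023348188368396824 perp -0.0005471704549937055 tilt err [ 0.0008 -0.0027 -1.    ]
```

View pics/s20c.png

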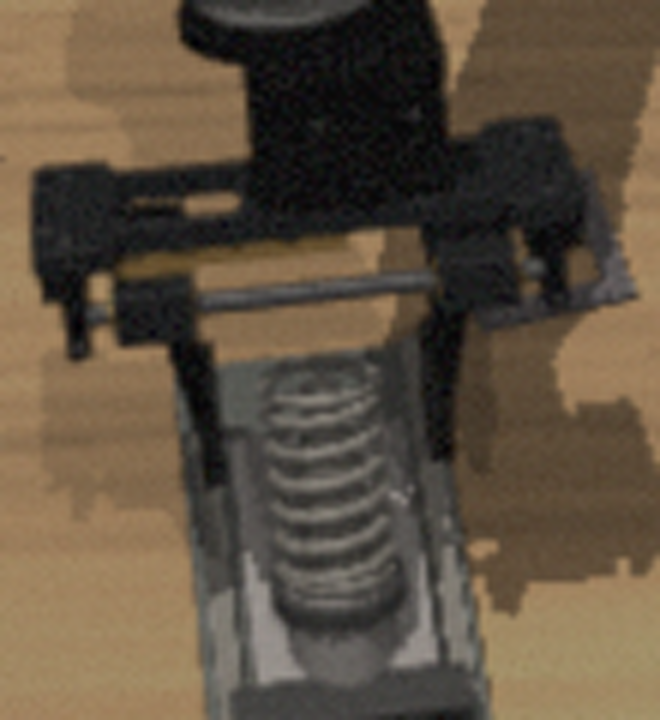

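Released; the spring stays on the collar. Now I withdraw along the rod.

Request:
{"name": "move_arm", "arguments": {
  "series": "0 0 -10 0 0 0; 0 0 -25 0 0 0; 0 0 -30 0 0 0; 0 0 -30 0 0 0; -45 -10 -20 -2 0 0; -45 -10 -10 -2 0 0; -45 0 0 -2 0 0; -45 0 0 -2 0 0; 0 0 0 0 0 0"
}}

```text
t: 19.25
tcp_pos: [0.5341, 0.1045, 0.2261]
orientation: [[0.112, -0.92, 0.377], [-0.994, -0.104, 0.041], [0.002, -0.379, -0.925]]
contact_force: [0.4, -0.7, 0.8]
width: 0.0749
```

Run:
```python
from h import *
np.set_printoptions(precision=4,suppress=True)
s=arm.state();print(s['t'],s['contact_force'],s['tcp_pos'],s['qpos'])
for n in('scene','top'):cv2.imwrite(f'pics/{n}21.png',arm.snapshot(n)[:,:,::-1])
crop('pics/scene21.png','pics/s21c.png',195,180,80,100,6)
crop('pics/top21.png','pics/t21c.png',235,115,80,100,6)
# predicted spring top ring centre when home / 5mm short
for z in(.0,.04,.0775): print(z,proj('scene',O+U*z),proj('top',O+U*z))
```

```text
19.25 [ 0.3612 -0.7405  0.7646] [0.5341 0.1045 0.2261] [ 34.1789 -14.769  -42.8912 115.0753 -10.7173  53.8168 -88.6198]
0.0 [235.0839 235.637 ] [273.5019 145.611 ]
0.04 [233.677  220.3332] [274.988  150.2409]
0.0775 [232.3119 205.5094] [276.4868 154.9093]
```

View pics/s21c.png

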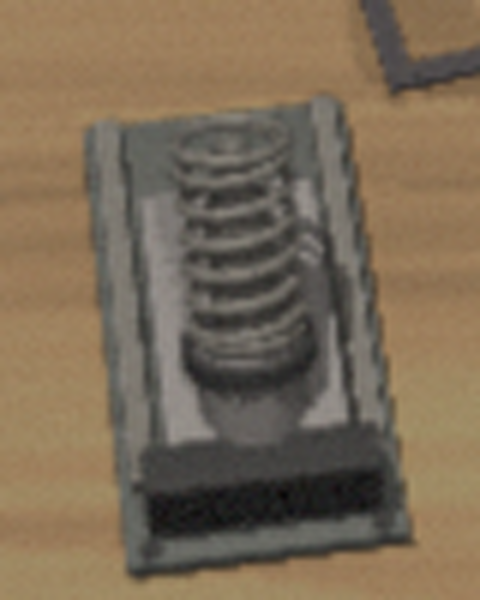

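View pics/t21c.png

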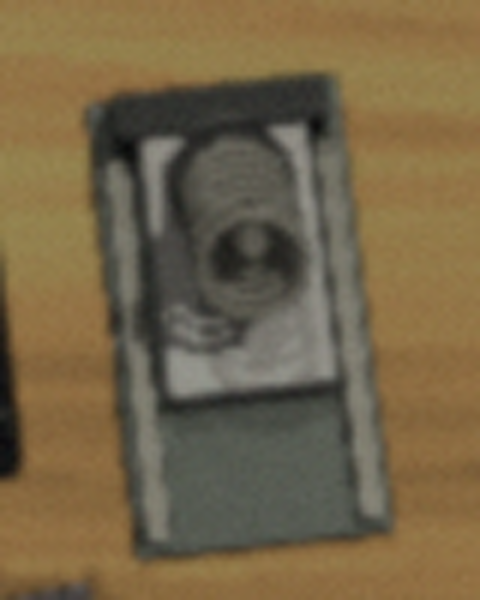

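View pics/scene21.png

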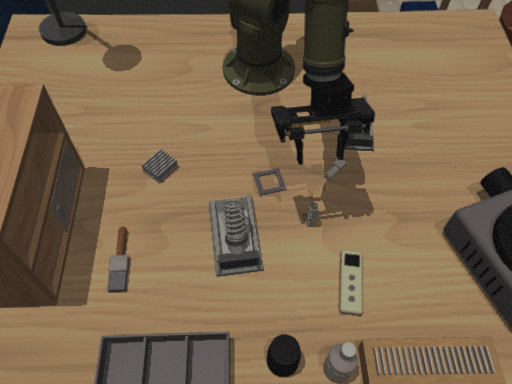

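```bash
python3 -c "
from cell import arm
print(arm.hand_in())"
```

```text
the job is handed in; nothing more can be done
None
```

The job is done and was handed in at about 19 s of the 56 s allowed; the hand-in reports no verdict.

**Carriage:** I pushed it with closed, tilted fingers until it stopped moving and the force rose from about 4 N to about 17 N. The last top picture shows it still against the end stop, unchanged since the push.

**Spring:** I gripped the wide spring from above and threaded it along the leaning rod without any snag, so no twist was needed. It met the collar at the predicted depth, at about 22 N. After I let go and backed away along the rod, the last pictures show it seated on the collar. The gripper is clear, and the brush, slide mount, heat sink, remote, bulb and thin spring look where they were.

**What disagreed:**
- **Fingertip position:** the fingertips turned out to be about 14 mm behind the reported tool point, not 11 mm ahead as described. My first pushing pass therefore slid over the carriage top without touching it, so I lowered the gripper and repeated the push.
- **Scene camera:** it read about 4 mm away from the wrist and top cameras. Those two agreed to roughly 1 mm, so I used them.

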